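# Refit the lamp module of a microscope lamp house

## Robot

A 7-joint arm with a two-finger parallel gripper is mounted at the origin on the work surface. World frame = base frame: x ahead of the robot, y to its left, z up, the work surface at z = 0. Lengths are in m, angles in rad, forces in N, time in s.
With the tool pointing down it reaches from about 0.35 to 0.9 m from the base axis. Payload 7.2 kg.
Tool frame: the origin (TCP) lies at the very end of the fingers, on their centre line; the grasp point (between the pads) lies 19 mm behind it; z points along the fingers, y is the line along which they close (so a half turn about z gives the same grasp; the last joint's range is limited). The gripper opens to 88 mm and grips with 3 to 60 N. Pads are 20 mm wide; open, the fingers measure 115 mm over their backs; the gripper's body (75 mm by 178 mm) begins 61 mm behind the grasp point.
Start: joints at [-1.183, 0.411, -0.013, 1.596, 0.006, 1.134, -0.082], TCP at [0.275, 0.561, 0.223] pointing down, gripper open.
Joint ranges: [-2.95, 2.95], [-0.29, 1.99], [-1.47, 1.44], [0.14, 2.54], [-1.03, 4.17], [0.13, 1.85], [-2.86, 2.86]. Speed limits (rad/s): [2.39, 2.39, 3.01, 3.01, 3.14, 3.14, 3.14].

## Interface

Orientations are given as a unit quaternion [x, y, z, w].
In Python, from cell import r gives the robot as it stands. The module is installed in compiled form; this text tells all that it offers.
- The arm moves only by the shell command python3 -m pendant 'ROWS'. ROWS is JSON, a list of rows, each an object of numbers: "grip": the gripper's target within -1 to 1 (fully open at 1, half-way at 0, shut at -1); "dx", "dy", "dz": the shift along the tool's x, y, z in units of 25 mm (1.0 is 25 mm); "wx", "wy", "wz": the turn, a rotation vector about the tool's x, y, z in units of 6 degrees (1.0 is 6 degrees). A call has exactly 5 rows; each row is the pose to reach, as a shift and turn from the pose commanded when the call began, along the tool's axes at that moment; what a row does not reach only later rows make up. A row lasts 1/12 s, in which the tool goes at most 41.7 mm and 7.16 degrees, less where a joint would pass 70% of its speed; a pose out of reach is approached as far as the arm can. A call with a gripper value outside its range is refused whole. The fingers move at their own pace and stop on an object; the grip force is fixed at half the most. Time passes only in rows, so rows that repeat a pose let the fingers close, or fill a call up. It gives the time, the measured TCP pose, the force, the opening and the grip force at its end, in the units of the state.
- r.observe(): the state, without advancing time (a new reading comes with each control period).
- r.snapshot(name): name is "scene" or "top"; returns (picture, depth): 400x640x3 uint8, red, green, blue; 400x640 float32, m along the optical axis (not along the pixel's ray), 0 where there is no reading.
- r.camera_info(name): a dict with "fx", "fy", "cx", "cy" (pixels), "R" (3x3) and "t" (3): a world point X has camera coordinates R X + t. Camera axes: x right, y down, z forward; pixel columns grow to the right and rows downward; lengths in m; the calibration is good to about 2 mm. A picture is of the moment at which its call begins. camera_info takes no time and is no camera call.
- r.close_job(): hands the job in; it is judged then, once.
The state is a dict: "clock": time; "joints": joint angles; "qvel": joint speeds; "effort": joint torques, N m; "eef_pos": TCP position; "orientation": TCP orientation; "force": force on the tool from outside, world axes, zero at the start; "wrist_torque": the same for the moment, N m; "gripper_width": finger opening in m; "finger_force": force on a finger pad.
Only numpy, scipy, OpenCV 4.12 (cv2) and the standard library are available. Lean on these libraries where they do the work, as an engineer would, in place of code of your own. Each camera call takes 0.05 s, during which the arm holds its last target. There are 200 camera calls.

## Task

Take the release pin from its stand and push it through the small hole in the sloping lamp house until the hidden catch lets the sprung cover fly open, then stand the pin back in its stand. Then take the lamp module (the one with the grip bar and two side lugs) from the tray, enter it in the bayonet socket with its lugs in the slots, press it in against the spring and twist it about a quarter turn clockwise until it locks, and let go. Leave everything else where it stands.

Things in the scene. Friction and masses are not known exactly. Their poses are not given: they have to be found in the camera images.
- lamphouse: Lamp house, fixed: a white box, 170 mm (up the slope) x 150 x 64 mm, sloping 30 degrees on a grey foot 190 x 180 mm. Origin on the table right below the socket's mouth, which is 118 mm up; x: level, towards the high side (to the robot's right). Highest edge of the box 156 mm, of the opened cover about 235 mm above the table.
- socket: Steel bayonet socket, 62 mm across, in the sloping white panel of the lamp house; a grey cover hides it at first. Origin: centre of its mouth, in the panel's plane. z: its axis, outward, 30 degrees from vertical, leaning to the robot's left; x: up the slope; y: level, across. Mouth 31 mm in diameter with two slots at +x and -x, 11 mm wide, out to 23 mm radius; steel rim 2 mm proud.
- keeper (a point): Point on the socket axis 9 mm below the mouth: underside of the keeper ring. Behind it the lugs can turn only clockwise (seen from outside), 80 degrees from the slots to a stop, where two pockets 11 mm wide and 3 mm deep in the underside let the spring lift the lugs: locked. The lamp's base must be 22 to 28 mm (bottom) below the mouth to turn, and is 19 mm below it when locked.
- seat (a joint): Brass spring seat inside the socket, m pushed in. Its face lies 12 mm below the mouth at 0, where the lamp's base meets it; 2 N to start, then 0.6 N per mm; 16 mm is its bottom, 7 mm when a lamp is locked, 10 mm or more to turn it.
- cover (a joint): Grey cover over the socket, 90 mm along the slope, 78 mm wide, its top 8 mm above the panel; hinge at its upper edge, 42 mm up the slope from the socket centre. rad: 0 closed and held by the catch; freed, it springs open to 2.0 (leaning back up the slope) and stays there.
- hole (a point): Round access hole, 11 mm in diameter, in the panel (150 mm wide, 6 mm thick), 74 mm down the slope from the socket centre. Point: its centre in the panel's plane, axes as the socket's; the hole runs along z. A catch plate lies 22 mm below the panel; pushed 5 mm further (27 mm, 6 N) it frees the cover; it stops 8.5 mm further (30 mm, 10 N) and springs back.
- pin_grip (a point): Release pin: centre of its square aluminium handle, 14 x 14 mm, 48 mm long, sides along x and y; z along the pin, from tip to handle. Under it a black collar, 22 mm in diameter, 6 mm thick, its underside 30 mm below this point, then a steel rod 4.5 mm in diameter. 106 mm long, 50 g. It starts upright in the stand.
- pin_tip (a point): Tip of the pin's rod, 82 mm from pin_grip along the pin, 52 mm from the collar's underside; z towards the handle.
- stand_hole (a point): Mouth of the 11 mm hole in the middle of the top of the fixed black stand, 56 x 56 mm, 70 mm high. z up. The pin is home with its collar on the stand's top, its handle centre 30 mm above this point.
- lamp_center (a point): Lamp module, one of two black-headed aluminium plugs standing in the tray: the one with lugs and grip bar. Point: 34 mm above its base. 68 mm high, about 90 g. z: its axis, up; x: along lugs and bar; a half turn makes no difference. Stem 28 mm in diameter, 30 mm long; lugs 40 mm over their ends, 7 mm wide, 8 to 13 mm above the base; black disc 42 mm across, 30 to 36 mm above the base.
- lamp_base (a point): Centre of the foot of the lamp's stem (24 mm across, chamfered); axes as lamp_center.
- lamp_bar (a point): Centre of the lamp's grip bar, 52 mm above its base; the bar is 42 mm long (x), 12 mm wide (y), from 36 to 68 mm above the base.
- tray: Low steel tray, fixed, 200 x 110 mm, 18 mm high, floor 5 mm thick; origin under its centre, x along its length. Lamp module and blanking plug stand in it about 90 mm apart, either way round.
- blank_center (a point): Bystander: blanking plug, same stem and disc, but no lugs and a round knob 24 mm across; 62 mm high; point 34 mm above its base.
- cassettes_c (a point): Bystander: stack of three specimen cassettes, 44 x 28 x 20 mm, centre.
- stain_c (a point): Bystander: amber stain jar, 44 mm diameter, 85 mm high, centre.
- beaker_c (a point): Bystander: glass beaker, 64 mm diameter, 80 mm high, centre.
- knifecase_c (a point): Bystander: black blade case, 50 x 130 x 25 mm, centre.
- brush_c (a point): Bystander: thin brush lying flat, 165 mm long, 9 mm high, near its middle; x along it.
Mind the look-alikes: they are no part of the job. What is shaped like the part that bears pin_grip but orange is not meant.

How it is judged:
On the way, in this order (a step that is already met when the one before it is completed fails the run):
1. the pin's rod is through the access hole (z of pin_tip in the frame of hole between -0.04 and -0.01 m and x of pin_tip in the frame of hole between -0.008 and 0.008 m and y of pin_tip in the frame of hole between -0.008 and 0.008 m), for 0.05 s.
2. the cover has sprung open (value of joint cover above 1.5 rad), for 0.05 s.
3. the pin stands back in its stand, let go (horizontal distance between pin_grip and stand_hole below 0.008 m and z of pin_grip in the frame of stand_hole between 0.026 and 0.034 m and angle between pin_grip's own z axis and vertical below 0.12 rad and contact force between the fingers and pin below 0.05 N), for 0.1 s.
4. the lamp is pressed into the socket against its spring, lugs in line with the slots (x of lamp_base in the frame of socket between -0.004 and 0.004 m and y of lamp_base in the frame of socket between -0.004 and 0.004 m and angle between the z axis of lamp_center and the z axis of socket, either way round below 0.12 rad and z of lamp_base in the frame of socket below -0.0195 m and angle between the x axis of lamp_center and the x axis of socket, either way round below 0.5 rad), for 0.05 s.
At the end, for the whole second after the job is handed in: Lamp locked and still: centred within 4 mm, base 16.5-21.2 mm below the mouth, axis within 0.12 rad, turned over 1.2 rad from the slots. Cover open over 1.5 rad. Pin in its stand: handle centre within 8 mm of the hole sideways, 26-34 mm above it, upright within 0.12 rad (x of lamp_base in the frame of socket between -0.004 and 0.004 m and y of lamp_base in the frame of socket between -0.004 and 0.004 m and angle between the z axis of lamp_center and the z axis of socket, either way round below 0.12 rad and z of lamp_base in the frame of socket between -0.0212 and -0.0165 m and angle between the x axis of lamp_center and the x axis of socket, either way round above 1.2 rad and linear speed of lamp below 0.01 m/s and value of joint cover above 1.5 rad and horizontal distance between pin_grip and stand_hole below 0.008 m and z of pin_grip in the frame of stand_hole between 0.026 and 0.034 m and angle between pin_grip's own z axis and vertical below 0.12 rad); the robot touches nothing.
It fails at once if a bystander is moved by more than 30 mm (distance of any of blank_center, cassettes_c, stain_c, beaker_c, knifecase_c, brush_c from where it was at the start of the episode above 0.03 m).
It also fails if it takes over 72 s, if anything falls off the work surface, if the arm or the gripper's body presses on something with over 40 N, if the wrist force passes 120 N, or if a joint passes its speed limit or range.

## Working session

There is one attempt and no reset: what is moved stays moved. The work goes in short steps, Python scripts to look and compute and a shell command to move; the robot and the scene stay as the last step left them, time stands still between calls to the robot, and variables do not carry over. Pictures are saved under pics/ and viewed, at most 10 in all, crops included, and the job is handed in when it is done.

```bash
mkdir -p pics; cat > h.py <<'E'
import numpy as np,cv2
from cell import r
from scipy.spatial.transform import Rotation as Ro
def snap(n,save=None):
    p,d=r.snapshot(n); 
    if save: cv2.imwrite('pics/'+save,p[:,:,::-1])
    return p,d,r.camera_info(n)
def pts(d,c):
    v,u=np.mgrid[0:400,0:640]
    P=np.stack([(u-c['cx'])/c['fx']*d,(v-c['cy'])/c['fy']*d,d],-1)
    return (P-np.array(c['t']))@np.array(c['R'])
def proj(c,X):
    q=np.array(c['R'])@np.array(X)+np.array(c['t']); return q[0]/q[2]*c['fx']+c['cx'],q[1]/q[2]*c['fy']+c['cy']
def ray(c,u,v,z):
    R=np.array(c['R']);o=-R.T@np.array(c['t']);d=R.T@np.array([(u-c['cx'])/c['fx'],(v-c['cy'])/c['fy'],1]);return o+d*(z-o[2])/d[2]
def go(pos,Rt):
    "units for rows to reach world TCP pos, rotation matrix Rt"
    s=r.observe();R0=Ro.from_quat(s['orientation']);d=R0.inv().apply(np.array(pos)-s['eef_pos'])/.025
    w=np.degrees((R0.inv()*Ro.from_matrix(Rt)).as_rotvec())/6
    print('d',d.round(2),'w',w.round(2))
E
python3 - <<'E'
from h import *
for n in('scene','top'):
    p,d,c=snap(n,n+'0.png'); print(n,{k:np.round(v,3).tolist() for k,v in c.items()}); np.savez(n+'0.npz',p=p,d=d)
s=r.observe();print(Ro.from_quat(s['orientation']).as_matrix().round(3),s['gripper_width'],s['eef_pos'],s['force'])
E
```

```text
scene {'fx': 464.336, 'fy': 464.336, 'cx': 317.486, 'cy': 200.181, 'R': [[0.378, 0.926, 0.001], [0.727, -0.296, -0.62], [-0.573, 0.235, -0.785]], 't': [-0.216, -0.345, 1.626]}
top {'fx': 474.964, 'fy': 474.964, 'cx': 315.488, 'cy': 198.43, 'R': [[-0.002, -1.0, 0.008], [-0.997, 0.002, -0.072], [0.072, -0.009, -0.997]], 't': [-0.018, 0.577, 1.019]}
[[-0.898  0.44  -0.001]
 [ 0.44   0.898 -0.001]
 [-0.    -0.001 -1.   ]] 0.0878738010772891 [0.27496012 0.56076703 0.22187833] [ 0.04719863 -0.46970286 -0.22731106]
```

View pics/scene0.png

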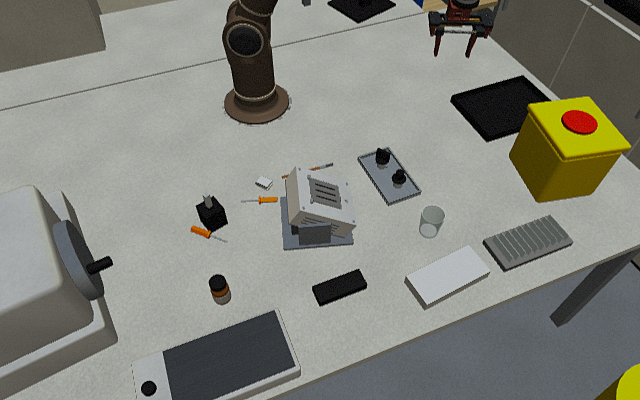

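View pics/top0.png

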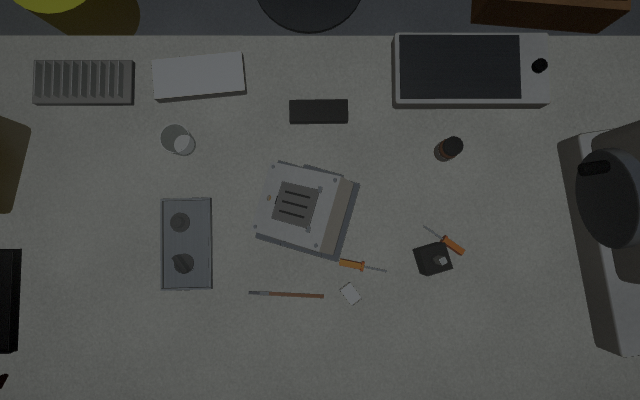

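Scene view: the stand with grey pin is at (210,212), lamp house at (320,205), tray at (388,175). Top view: stand (433,258), house (305,210), tray (187,243) with plugs at (180,222) and (183,264). The orange screwdriver-like handles at (352,265) and (453,245) are the decoys. The next step is an enlarged crop and a depth measurement.

```bash
python3 - <<'E'
from h import *
T=np.load('top0.npz');c=r.camera_info('top')
p=np.clip(T['p'].astype(float)*2.2,0,255).astype(np.uint8)[:,:,::-1]
a=cv2.resize(p[190:296,155:219],None,fx=5,fy=5,interpolation=2)
b=cv2.resize(p[150:270,240:370],(390,360),interpolation=2);e=cv2.resize(p[228:283,408:472],(200,172),interpolation=2)
m=np.zeros((530,720,3),np.uint8);m[:,:320]=a;m[:360,325:715]=b;m[360:530,330:530]=e[:170]
cv2.imwrite('pics/m1.png',m)
P=pts(T['d'],c)
x,y,z=P[...,0],P[...,1],P[...,2]
for nm,(u0,u1,v0,v1) in dict(tray=(160,214,195,293),stand=(405,460,230,285),house=(250,365,155,265)).items():
    q=P[v0:v1,u0:u1].reshape(-1,3);print(nm,[ (h,np.r_[q[q[:,2]>h].mean(0),(q[:,2]>h).sum()].round(4).tolist()) for h in (.01,.03,.045,.06,.068,.08,.1,.12) if (q[:,2]>h).sum()])
# panel plane
q=P[160:250,255:345].reshape(-1,3);q=q[q[:,2]>.06]
rng=np.random.default_rng(0);best=0
for _ in range(400):
    s=q[rng.choice(len(q),3)];n=np.cross(s[1]-s[0],s[2]-s[0]);n/=np.linalg.norm(n)+1e-12
    k=abs((q-s[0])@n)<.0015
    if k.sum()>best:best=k.sum();B=k
g=q[B];ce=g.mean(0);n=np.linalg.svd(g-ce,full_matrices=False)[2][2];n*=np.sign(n[2]);print('plane',ce,n,best,len(q))
E
```

```text
tray [(0.01, [0.4793, 0.2614, 0.0472, 1586.0]), (0.03, [0.4816, 0.2536, 0.0896, 658.0]), (0.045, [0.4766, 0.2458, 0.1307, 354.0]), (0.06, [0.4772, 0.2423, 0.1501, 285.0]), (0.068, [0.4689, 0.2333, 0.1826, 206.0]), (0.08, [0.5017, -0.0101, 1.0585, 23.0]), (0.1, [0.5017, -0.0101, 1.0585, 23.0]), (0.12, [0.5017, -0.0101, 1.0585, 23.0])]
stand [(0.01, [0.4542, -0.2646, 0.0778, 1158.0]), (0.03, [0.4492, -0.2567, 0.0943, 908.0]), (0.045, [0.449, -0.2575, 0.0982, 849.0]), (0.06, [0.449, -0.2582, 0.1013, 795.0]), (0.068, [0.4491, -0.2584, 0.1036, 748.0]), (0.08, [0.4564, -0.2237, 0.2657, 124.0]), (0.1, [0.4583, -0.2144, 0.308, 100.0]), (0.12, [0.4617, -0.1993, 0.3704, 76.0])]
house [(0.01, [0.5476, 0.0021, 0.1163, 7721.0]), (0.03, [0.5519, 0.0078, 0.1277, 6945.0]), (0.045, [0.5519, 0.0078, 0.1277, 6945.0]), (0.06, [0.5519, 0.0077, 0.1278, 6935.0]), (0.068, [0.5519, 0.0077, 0.1278, 6935.0]), (0.08, [0.5501, 0.0018, 0.1316, 6469.0]), (0.1, [0.547, -0.0098, 0.1397, 5421.0]), (0.12, [0.5444, -0.0197, 0.1536, 3698.0])]
plane [0.55818052 0.02195857 0.11643081] [0.14093675 0.47723071 0.86740284] 2716 6549
```

View pics/m1.png

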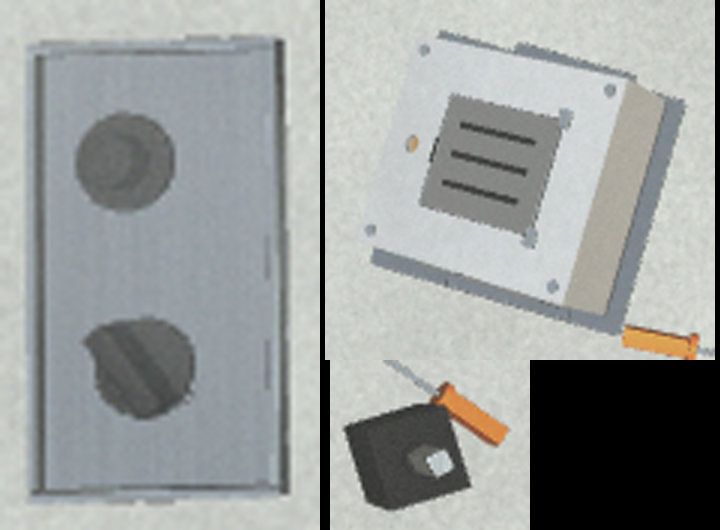

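Candidates in the crop: the lower plug, at top-image px (183,264), has a straight bar with a lug showing at its side, so it is the lamp. The upper plug, at (180,222), has a round knob and is the blank. The pin is the pale aluminium square at about (443,261) on the black stand; the orange handles are decoys. The hole is the ochre dot at about (269,198).

```bash
cat > meas.py <<'E'
from h import *
T=np.load('top0.npz');S=np.load('scene0.npz');ct=r.camera_info('top');cs=r.camera_info('scene')
def blobs(img,mask,u0,u1,v0,v1,amin=6):
    m=np.zeros(mask.shape,np.uint8);m[v0:v1,u0:u1]=mask[v0:v1,u0:u1]
    n,l,s,ce=cv2.connectedComponentsWithStats(m)
    return [(ce[i].round(2),s[i],(l==i).astype(np.uint8)) for i in range(1,n) if s[i][4]>=amin]
p=T['p'].astype(int);hsv=cv2.cvtColor(T['p'],cv2.COLOR_RGB2HSV)
hm=(hsv[...,1]>80)
for b in blobs(p,hm,262,276,190,206,3):print('hole top',b[0],b[1][4],ray(ct,*b[0],.081))
ps=cv2.cvtColor(S['p'],cv2.COLOR_RGB2HSV)
for h in ([.081]):
  for b in blobs(p,hm,262,276,190,206,3):
    X=ray(ct,*b[0],h);print('proj scene',proj(cs,X))
# pin top
g=p.sum(2)
print(g[252:270,436:452])
P=pts(T['d'],ct)
for nm,hh in(('pin',.124),):
  for b in blobs(p,g>300,430,452,250,272,4):
    print(nm,b[0],b[1],ray(ct,*b[0],hh)); c=np.argwhere(b[2]).astype(np.float32)[:,::-1];w=np.array([ray(ct,*q,hh)[:2] for q in c],np.float32);print(cv2.minAreaRect(w))
# house panel edges: cover mask
co=(abs(g-np.median(g[180:225,280:310]))<40)
for b in blobs(p,co,265,330,170,240,300):
    c=cv2.minAreaRect(np.argwhere(b[2])[:,::-1].astype(np.float32));print('cover',b[0],b[1],c)
# lamp / bar
for b in blobs(p,g<210,165,210,205,285,30):
    print('plug',b[0],b[1],cv2.minEnclosingCircle(np.argwhere(b[2])[:,::-1].astype(np.float32)),ray(ct,*b[0],.041))
E
python3 meas.py
python3 - <<'E'
from h import *
S=np.load('scene0.npz')['p'][:,:,::-1];T=np.load('top0.npz')['p'][:,:,::-1]
a=cv2.resize(S[140:205,360:420],(360,390),interpolation=2);b=cv2.resize(S[155:250,275:360],(340,380),interpolation=2)
m=np.zeros((600,720,3),np.uint8);m[:390,:360]=a;m[:380,370:710]=b
m[392:592,:240]=cv2.resize(S[185:235,190:250],(240,200),interpolation=2)
m[392:592,260:520]=cv2.resize(np.clip(T[244:284,157:209]*2.5,0,255).astype(np.uint8),(260,200),interpolation=2)
cv2.imwrite('pics/m2.png',m)
E
```

```text
hole top [269.5 197.5] 6 [0.57465854 0.07630095 0.081     ]
proj scene (np.float64(344.2048613323003), np.float64(199.97502432861637))
[[ 84  93  91  94  94  89  90  92  89  85  90  89 207 268 276 273]
 [ 92  92  89  97  92  97  91  92  86  91  90  86 166 267 269 273]
 [ 87  93  97  87  94  93  89  91  89  90  90  92 126 278 275 274]
 [ 90 114 123 109 104  97  93  90  95  92  89  92  92 271 273 269]
 [123 134 132 130 131 133 138 119 147 104  93  90  88 166 272 269]
 [128 129 131 132 136 155 202 260 266 173  89  90  94 124 275 269]
 [136 135 126 146 173 287 266 265 272 272  95  94  89 104 264 273]
 [145 131 122 283 270 266 267 257 270 274 180  92  94  91 169 279]
 [135 135 144 282 272 263 267 259 272 275 273 102  90  98 166 272]
 [134 141 139 143 270 264 268 259 275 274 274 166  83  90  92 268]
 [135 137 140 138 270 262 266 260 277 277 271 160  90  91  91 172]
 [130 132 141 137 115 260 263 257 269 274 162  93  93  90  89 167]
 [ 97 107 118 135 137 195 263 249 164  94  89  96  90  92  99  95]
 [ 92  84  88  87  90 110 173  94  93  90  91  91  91  90  93  92]
 [ 93  94  92  88  98  93  97  90  88  88  89  94  86  88  90  95]
 [ 95  91  89  90  89  83  86  94  90  89  91  93  94  91  94  91]
 [ 95  97  88  92  90  92  93  91  99  89  89  87  92  90  96 104]
 [ 87  90  88  97  89  92  81  95  88  93  91  96 112 114 180 227]]
cover [295.63 204.42] [ 272  181   50   52 1433] ((295.5276794433594, 203.94711303710938), (41.61982345581055, 46.2780647277832), 16.313852310180664)
plug [179.56 222.02] [170 212  20  21 326] ((179.5, 222.0), 10.30786418914795) [0.52549731 0.27147898 0.041     ]
plug [179.84 267.18] [166 253  30  32 600] ((178.0, 269.0), 18.60117530822754) [0.42981985 0.26914778 0.041     ]
```

View pics/m2.png

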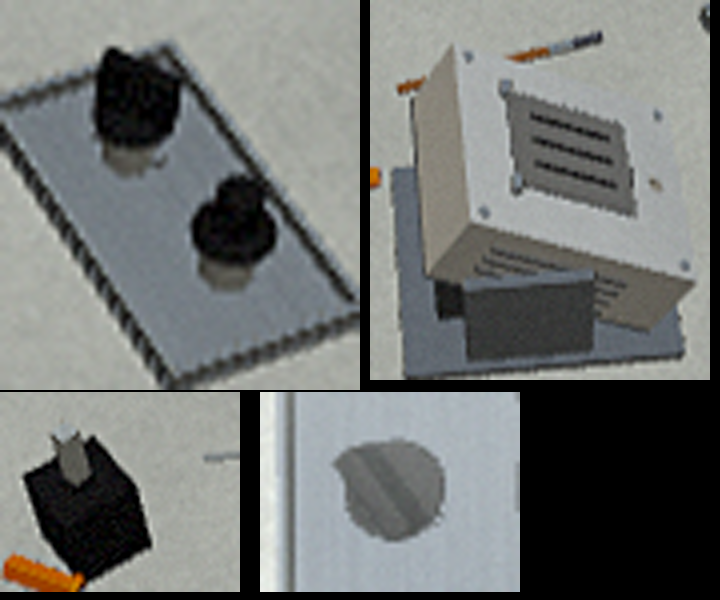

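Confirmed: the lamp is the barred plug with a lug (scene about (383,158)), the pin has the grey square handle, and the hole shows in the scene view at about (346,201). Next come precise numbers.

```bash
cat > meas2.py <<'E'
from h import *
T=np.load('top0.npz');S=np.load('scene0.npz');ct=r.camera_info('top');cs=r.camera_info('scene')
def wc(img,f,u0,u1,v0,v1):
    w=f(img[v0:v1,u0:u1]);v,u=np.mgrid[v0:v1,u0:u1];return np.array([(u*w).sum(),(v*w).sum()])/w.sum(),w.sum()
def tri(a,b):
    Ps=[]
    for c in(ct,cs):
        K=np.array([[c['fx'],0,c['cx']],[0,c['fy'],c['cy']],[0,0,1]]);Ps.append(K@np.c_[np.array(c['R']),np.array(c['t'])])
    X=cv2.triangulatePoints(Ps[0],Ps[1],np.array(a).reshape(2,1),np.array(b).reshape(2,1));return (X[:3]/X[3]).ravel()
sat=lambda q:np.clip(q.astype(float).max(2)-q.min(2)-12,0,None)
a,_=wc(T['p'],lambda q:np.clip(sat(q)-6,0,None),264,275,192,204);b,_=wc(S['p'],lambda q:np.clip(sat(q)-14,0,None),338,354,194,208)
print('hole',a,b,tri(a,b),ray(ct,*a,.081),ray(cs,*b,.081))
# four panel screws? pin
a,w=wc(T['p'].astype(int),lambda q:np.clip(q.sum(2)-150,0,120),439,448,256,266);print('pin',a,w/120,ray(ct,*a,.124))
PT,PS=pts(T['d'],ct),pts(S['d'],cs)
def sel(P,x0,x1,y0,y1,z0,z1):
    k=(P[...,0]>x0)&(P[...,0]<x1)&(P[...,1]>y0)&(P[...,1]<y1)&(P[...,2]>z0)&(P[...,2]<z1);return P[k]
for n,P in(('top',PT),('scene',PS)):
    for nm,box in dict(pin=(.4,.5,-.3,-.2,.085,.13),pintop=(.4,.5,-.3,-.2,.115,.13),stand=(.4,.5,-.3,-.2,.064,.076),bar=(.38,.49,.22,.31,.063,.08),disc=(.38,.49,.22,.31,.03,.05),lampall=(.38,.49,.22,.31,.03,.08),knob=(.49,.56,.22,.31,.03,.08)).items():
        q=sel(P,*box)
        if len(q)>5:
            m=cv2.minAreaRect((q[:,:2]*1000).astype(np.float32));print(n,nm,len(q),(q.mean(0)*1000).round(1),np.round(m[0],1),np.round(m[1],1),round(m[2],1))
# house: panel plane both views, foot rect
cm=T['p'].astype(int).sum(2)
for n,P in(('top',PT),('scene',PS)):
    # points > .06
    q=sel(P,.42,.68,-.13,.13,.06,.165);m=cv2.minAreaRect((q[:,:2]*1000).astype(np.float32));print(n,'box',np.round(m[0],1),np.round(m[1],1),round(m[2],2))
    q=sel(P,.42,.68,-.13,.13,.003,.16);m=cv2.minAreaRect((q[:,:2]*1000).astype(np.float32));print(n,'foot',np.round(m[0],1),np.round(m[1],1),round(m[2],2))
E
python3 meas2.py
```

```text
hole [269.54285714 197.5047619 ] [nan nan] [nan nan nan] [0.57464853 0.0762126  0.081     ] [nan nan nan]
pin [442.77538579 260.46465994] 43.74166666666667 [ 0.44716215 -0.267175    0.124     ]
top pin 98 [ 447.6 -264.9  115.2] [ 447.3 -266.8] [14.7 14.3] 33.8
top pintop 63 [ 447.1 -266.2  123.8] [ 447. -267.] [14.2 14.3] 33.0
top stand 627 [ 447.7 -265.1   71.1] [ 447.2 -267.4] [56.4 56.8] 16.6
top bar 144 [438.6 260.5  72.9] [438.3 261.3] [41.6 12.3] 36.0
top disc 156 [441.5 256.8  42.4] [438.6 261.4] [41.6 38.3] 89.3
top lampall 331 [440.1 258.4  57. ] [438.6 261.4] [41.6 38.3] 89.3
top knob 304 [525.2 268.4  51.9] [525.6 271.6] [41.2 38.5] 89.8
scene pin 82 [ 453.5 -265.7  107.6] [ 451.  -264.9] [15.9 15.9] 34.2
scene pintop 30 [ 451.1 -265.8  119.7] [ 450.3 -265.4] [14.1 15.9] 34.2
scene stand 283 [ 454.8 -266.2   67.6] [ 451.  -265.6] [58.5 56.9] 15.4
scene bar 60 [444.  262.3  69.1] [443.5 261.5] [41.6 17.5] 36.0
scene disc 89 [448.9 257.4  40.4] [450.2 255.5] [43.  23.9] 45.1
scene lampall 192 [446.5 259.4  53.1] [445.5 257.2] [42.5 29. ] 25.9
scene knob 163 [534.2 269.6  47.8] [532.3 271. ] [39.3 39. ] 54.9
top box [555.   10.7] [179.5 172.5] 73.62
top foot [5.5e+02 1.0e-01] [259.2 259.8] 89.82
scene box [564.4  10.2] [179.5 165.3] 73.92
scene foot [550.4  -1.7] [251.3 251.1] 1.02meas2.py:4: RuntimeWarning: invalid value encountered in divide
  w=f(img[v0:v1,u0:u1]);v,u=np.mgrid[v0:v1,u0:u1];return np.array([(u*w).sum(),(v*w).sum()])/w.sum(),w.sum()
```

```bash
cat > meas3.py <<'E'
from h import *
T=np.load('top0.npz');ct=r.camera_info('top');P=pts(T['d'],ct);g=T['p'].astype(int).sum(2);col=T['p'].astype(int)
ps=np.radians(73.6);e=np.array([np.cos(ps),np.sin(ps),0]);c,s=np.cos(np.pi/6),.5
n=e*s+np.array([0,0,c]);X=-e*c+np.array([0,0,s]);Y=np.cross(n,X)
print(g[192:204,262:276]); print((col[192:204,262:276,0]-col[192:204,262:276,2]))
# plane: white panel pixels
q=P.reshape(-1,3);br=g.reshape(-1)
k=(q[:,2]>.07)&(q[:,2]<.16)&(abs(q[:,0]-.55)<.13)&(abs(q[:,1])<.13)
h=q@n; hist=np.histogram(h[k],bins=np.arange(.1,.32,.002));i=hist[0].argsort()[-4:];print('normal offsets',hist[1][i],hist[0][i])
for lo in sorted(hist[1][i]):
    kk=k&(abs(h-lo-.001)<.003);qq=q[kk];A=np.c_[qq,np.ones(len(qq))];nn=np.linalg.svd(qq-qq.mean(0),full_matrices=False)[2][2];nn*=np.sign(nn[2])
    print(lo,len(qq),'n',nn.round(4),'az',np.degrees(np.arctan2(nn[1],nn[0])).round(1),'tilt',np.degrees(np.arccos(nn[2])).round(1),'med h',np.median(h[kk]).round(4),'x rng',np.percentile(qq@X,[.5,99.5]).round(4),'y rng',np.percentile(qq@Y,[.5,99.5]).round(4))
    m=cv2.minAreaRect(np.c_[qq@X,qq@Y].astype(np.float32)*1000);print(m)
print('X',X,'Y',Y,'n',n)
E
python3 meas3.py
```

```text
[[281 278 278 275 278 278 277 275 276 273 279 277 276 274]
 [279 276 280 277 276 278 277 280 275 277 281 277 276 277]
 [274 277 278 280 278 275 272 269 272 280 279 282 278 280]
 [278 280 275 280 278 273 228 191 244 279 278 278 281 277]
 [273 275 277 278 278 233 217 220 195 273 277 277 277 277]
 [279 276 276 280 263 219 229 209 198 259 275 280 280 281]
 [278 275 277 275 255 207 228 206 202 277 284 279 281 283]
 [274 274 274 275 270 185 224 201 240 279 278 277 282 276]
 [270 275 273 273 274 229 225 240 277 274 280 277 280 218]
 [278 277 274 276 274 276 278 278 276 280 275 276 280 119]
 [278 276 276 271 276 276 279 276 272 275 277 272 271 119]
 [277 282 279 277 274 278 278 275 276 278 274 276 223 101]]
[[-3 -3 -3 -3 -3 -3 -2 -3 -2 -2 -3 -2 -3 -2]
 [-2 -1 -2 -2 -3 -3 -2 -3 -3 -4 -3 -2 -4 -2]
 [-2 -3 -3 -2 -3 -1 -3 -1 -1 -2 -4 -3 -3 -2]
 [-3 -2 -3 -2 -3 -2  1  4 13 -3 -3 -3 -2 -2]
 [-2 -3 -2 -3 -3  3  6 17 40 -1 -2 -2 -3 -2]
 [-3 -3 -2 -2  0  5  6 27 39  0 -3 -2 -2 -3]
 [-3 -3 -2 -3 -1  5  7 35 32 -2 -3 -3 -3 -2]
 [-2 -4 -2 -3 -3  4 14 40 18 -3 -3 -2 -1 -2]
 [-1 -3 -3 -3 -2  1  5 18 -2 -4
[... 543 characters left out ...]
0.0157] y rng [0.4549 0.6036]
((-100.16697692871094, 529.1795654296875), (172.7333221435547, 150.03553771972656), 0.023258892819285393)
0.1960000000000001 1391 n [0.1408 0.479  0.8664] az 73.6 tilt 30.0 med h 0.1981 x rng [-0.1463 -0.045 ] y rng [0.4844 0.5782]
((-99.18883514404297, 526.058837890625), (139.48867797851562, 159.28128051757812), 89.49681854248047)
0.1980000000000001 1471 n [0.1406 0.4819 0.8649] az 73.7 tilt 30.1 med h 0.1984 x rng [-0.1386 -0.0453] y rng [0.4877 0.5713]
((-92.30047607421875, 529.2001953125), (91.6106185913086, 95.44613647460938), 89.93798828125)
X [-0.24451487 -0.83079027  0.5       ] Y [ 0.95931397 -0.28234146  0.        ] n [0.14117073 0.47965699 0.8660254 ]
```

```bash
cat >> h.py <<'E'
X=np.array([-.24451,-.83079,.5]);Y=np.array([.95931,-.28234,0]);n=np.array([.14117,.47966,.86603])
SOC=np.array([.5569,.0178,.1185]);HOLE=SOC-.074*X
def down(az):
    y=np.array([np.cos(np.radians(az)),np.sin(np.radians(az)),0]);z=np.array([0,0,-1.]);return np.c_[np.cross(y,z),y,z]
TILT=np.c_[-X,Y,-n]
PIN=np.array([.4471,-.2672])
def st():
    s=r.observe();R=Ro.from_quat(s['orientation']).as_matrix();print(round(s['clock'],2),'pos',np.round(s['eef_pos'],4),'z',R[:,2].round(3),'y',R[:,1].round(3),'F',np.round(s['force'],1),'w',round(s['gripper_width'],4),'ff',np.round(s['finger_force'],1),'j',np.round(s['joints'],2))
E
python3 -c "
from h import *
go([*PIN,.20],down(-57)); st()"
```

```text
d [-20.76 -26.71   0.92] w [-1.000e-02  2.000e-02  2.015e+01]
0.1 pos [0.275  0.5608 0.2219] z [-0.001 -0.001 -1.   ] y [ 0.44   0.898 -0.001] F [ 0.  -0.5 -0.2] w 0.0879 ff 0.0 j [-1.18  0.41 -0.01  1.6   0.01  1.13 -0.08]
```

```bash
python3 -m pendant '[{"dx":-1,"dy":-1.3,"wz":1,"grip":1},{"dx":-2,"dy":-2.6,"wz":2,"grip":1},{"dx":-3,"dy":-3.9,"wz":3,"grip":1},{"dx":-4,"dy":-5.1,"wz":4,"grip":1},{"dx":-5,"dy":-6.4,"wz":5,"grip":1}]'; python3 -c "
from h import *
go([*PIN,.20],down(-57)); st()"
```

```text
d [-20.76 -26.71   0.92] w [-1.000e-02  2.000e-02  2.015e+01]
0.1 pos [0.275  0.5608 0.2219] z [-0.001 -0.001 -1.   ] y [ 0.44   0.898 -0.001] F [ 0.  -0.5 -0.2] w 0.0879 ff 0.0 j [-1.18  0.41 -0.01  1.6   0.01  1.13 -0.08]invalid input
```

```bash
python3 -m pendant '[{"dx":-1,"dy":-1.3,"dz":0,"wx":0,"wy":0,"wz":1,"grip":1},{"dx":-2,"dy":-2.6,"dz":0,"wx":0,"wy":0,"wz":2,"grip":1},{"dx":-3,"dy":-3.9,"dz":0,"wx":0,"wy":0,"wz":3,"grip":1},{"dx":-4,"dy":-5.1,"dz":0,"wx":0,"wy":0,"wz":4,"grip":1},{"dx":-5,"dy":-6.4,"dz":0,"wx":0,"wy":0,"wz":5,"grip":1}]'; python3 -c "
from h import *
go([*PIN,.20],down(-57)); st()"
```

```text
clock: 0.52
eef_pos: [0.3169, 0.3606, 0.2223]
orientation: [0.473, 0.881, -0.0, -0.0]
force: [0.8, 0.2, 0.9]
gripper_width: 0.0876
finger_force: 0.0
d [-23.8   -9.56   0.9 ] w [-0.   0.  15.1]
0.52 pos [0.3169 0.3606 0.2223] z [-0. -0. -1.] y [ 0.833  0.553 -0.   ] F [0.8 0.2 0.9] w 0.0876 ff 0.0 j [-1.06  0.16  0.13  1.94 -0.02  1.04 -0.34]
```

```bash
python3 -m pendant '[{"dx":-1.6,"dy":-0.6,"dz":0,"wx":0,"wy":0,"wz":1,"grip":1},{"dx":-3.2,"dy":-1.3,"dz":0,"wx":0,"wy":0,"wz":2,"grip":1},{"dx":-4.7,"dy":-1.9,"dz":0,"wx":0,"wy":0,"wz":3,"grip":1},{"dx":-6.3,"dy":-2.5,"dz":0,"wx":0,"wy":0,"wz":4,"grip":1},{"dx":-7.9,"dy":-3.2,"dz":0,"wx":0,"wy":0,"wz":5,"grip":1}]' >/dev/null; python3 -m pendant '[{"dx":-1.6,"dy":0.2,"dz":0,"wx":0,"wy":0,"wz":1,"grip":1},{"dx":-3.2,"dy":0.5,"dz":0,"wx":0,"wy":0,"wz":2,"grip":1},{"dx":-4.8,"dy":0.7,"dz":0,"wx":0,"wy":0,"wz":3,"grip":1},{"dx":-6.4,"dy":0.9,"dz":0,"wx":0,"wy":0,"wz":4,"grip":1},{"dx":-8,"dy":1.2,"dz":0,"wx":0,"wy":0,"wz":5,"grip":1}]'; python3 -c "
from h import *
go([*PIN,.20],down(-57)); st()"
```

```text
clock: 1.35
eef_pos: [0.4026, -0.0408, 0.2227]
orientation: [0.85, 0.527, 0.0, -0.0]
force: [0.6, -0.3, -0.4]
gripper_width: 0.0881
finger_force: 0.0
d [-7.32  5.62  0.9 ] w [-0.   -0.01  5.1 ]
1.35 pos [ 0.4026 -0.0408  0.2227] z [ 0.     0.001 -1.   ] y [ 0.896 -0.445 -0.   ] F [ 0.6 -0.3 -0.4] w 0.0881 ff 0.0 j [-0.6  -0.    0.59  2.12 -0.    1.02 -0.47]
```

```bash
python3 -m pendant '[{"dx":-1.3,"dy":1,"dz":0.1,"wx":0,"wy":0,"wz":1,"grip":1},{"dx":-2.6,"dy":2,"dz":0.3,"wx":0,"wy":0,"wz":2,"grip":1},{"dx":-3.9,"dy":3,"dz":0.5,"wx":0,"wy":0,"wz":3,"grip":1},{"dx":-5.2,"dy":4,"dz":0.7,"wx":0,"wy":0,"wz":4,"grip":1},{"dx":-6.5,"dy":5,"dz":0.9,"wx":0,"wy":0,"wz":5.1,"grip":1}]'; python3 -c "
from h import *
go([*PIN,.087],down(-57)); st()"
```

```text
clock: 1.77
eef_pos: [0.444, -0.2416, 0.1999]
orientation: [0.959, 0.284, 0.0, 0.0]
force: [0.6, 0.6, 0.7]
gripper_width: 0.088
finger_force: 0.0
d [-0.46  0.92  4.52] w [ 0.   -0.01  0.01]
1.77 pos [ 0.444  -0.2416  0.1999] z [ 0.001  0.    -1.   ] y [ 0.545 -0.838  0.   ] F [0.6 0.6 0.7] w 0.088 ff 0.0 j [-0.26  0.28  0.82  1.95 -0.24  1.01 -0.33]
```

```bash
python3 -m pendant '[{"dx":-0.46,"dy":0.92,"dz":0,"wx":0,"wy":0,"wz":0,"grip":1},{"dx":-0.46,"dy":0.92,"dz":1,"wx":0,"wy":0,"wz":0,"grip":1},{"dx":-0.46,"dy":0.92,"dz":2,"wx":0,"wy":0,"wz":0,"grip":1},{"dx":-0.46,"dy":0.92,"dz":2.5,"wx":0,"wy":0,"wz":0,"grip":1},{"dx":-0.46,"dy":0.92,"dz":2.5,"wx":0,"wy":0,"wz":0,"grip":1}]'; python3 -c "
from h import *
go([*PIN,.087],down(-57)); st()
p,d,c=snap('scene','s1.png');t,d,c=snap('top','t1.png')
m=np.zeros((400,800,3),np.uint8);m[:,:400]=cv2.resize(p[130:250,150:270,::-1],(400,400),interpolation=2);m[:,400:]=cv2.resize(np.clip(t[200:300,390:490,::-1]*2.,0,255).astype(np.uint8),(400,400));cv2.imwrite('pics/m3.png',m)"
```

```text
clock: 2.18
eef_pos: [0.4451, -0.2645, 0.1349]
orientation: [0.958, 0.286, -0.002, -0.001]
force: [-0.5, 0.2, 1.0]
gripper_width: 0.0879
finger_force: 0.0
d [0.01 0.14 1.91] w [-0.04  0.03  0.04]
2.18 pos [ 0.4451 -0.2645  0.1349] z [-0.005  0.001 -1.   ] y [ 0.548 -0.836 -0.004] F [-0.5  0.2  1. ] w 0.0879 ff 0.0 j [-0.15  0.41  0.76  1.98 -0.35  0.89 -0.19]
```

View pics/m3.png

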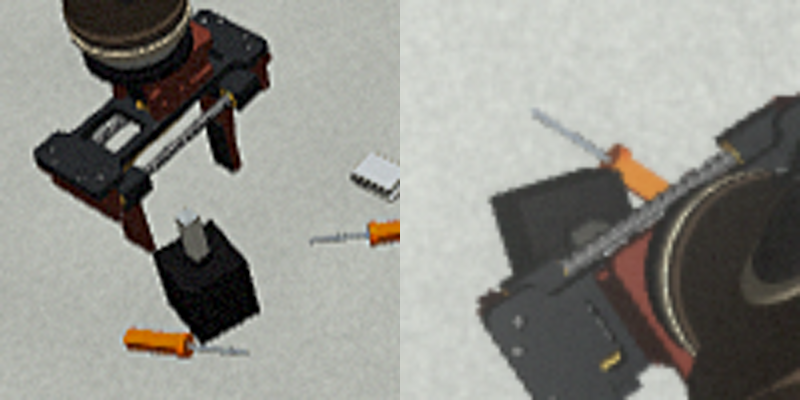

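The fingers straddle the pin handle: in the left crop their tips are at (150,250) and (235,170), with the handle top at (190,215) midway. I can descend and grip.

```bash
python3 -m pendant '[{"dx":0,"dy":0.1,"dz":0.5,"wx":0,"wy":0,"wz":0,"grip":1},{"dx":0,"dy":0.1,"dz":1,"wx":0,"wy":0,"wz":0,"grip":1},{"dx":0,"dy":0.1,"dz":1.5,"wx":0,"wy":0,"wz":0,"grip":1},{"dx":0,"dy":0.1,"dz":1.9,"wx":0,"wy":0,"wz":0,"grip":1},{"dx":0,"dy":0.1,"dz":1.9,"wx":0,"wy":0,"wz":0,"grip":1}]' >/dev/null;python3 -c "
from h import *
go([*PIN,.087],down(-57)); st()"; python3 -m pendant '[{"dx":0,"dy":0,"dz":0,"wx":0,"wy":0,"wz":0,"grip":-0.3},{"dx":0,"dy":0,"dz":0,"wx":0,"wy":0,"wz":0,"grip":-0.6},{"dx":0,"dy":0,"dz":0,"wx":0,"wy":0,"wz":0,"grip":-1},{"dx":0,"dy":0,"dz":0,"wx":0,"wy":0,"wz":0,"grip":-1},{"dx":0,"dy":0,"dz":0,"wx":0,"wy":0,"wz":0,"grip":-1}]'; python3 -c "
from h import *
go([*PIN,.087],down(-57)); st()"
```

```text
d [-0.02  0.02  0.03] w [-0.03  0.02  0.05]
2.7 pos [ 0.4471 -0.2665  0.0879] z [-0.003  0.001 -1.   ] y [ 0.549 -0.836 -0.003] F [-0.6  0.5  0.1] w 0.0881 ff 0.0 j [-0.1   0.48  0.71  2.02 -0.43  0.8  -0.13]
clock: 3.12
eef_pos: [0.4486, -0.2674, 0.0905]
orientation: [0.958, 0.286, 0.0, 0.0]
force: [0.0, -0.8, 0.2]
gripper_width: 0.0578
finger_force: 0.0
d [-0.05 -0.04  0.14] w [ 0.01 -0.01  0.05]
3.12 pos [ 0.4486 -0.2674  0.0905] z [ 0.001 -0.    -1.   ] y [ 0.549 -0.836  0.001] F [ 0.  -0.8  0.2] w 0.0578 ff 0.0 j [-0.1   0.47  0.71  2.01 -0.43  0.8  -0.13]
```

```bash
python3 -m pendant '[{"dx":0,"dy":0,"dz":0.1,"wx":0,"wy":0,"wz":0,"grip":-1},{"dx":0,"dy":0,"dz":0.1,"wx":0,"wy":0,"wz":0,"grip":-1},{"dx":0,"dy":0,"dz":0.1,"wx":0,"wy":0,"wz":0,"grip":-1},{"dx":0,"dy":0,"dz":0.1,"wx":0,"wy":0,"wz":0,"grip":-1},{"dx":0,"dy":0,"dz":0.1,"wx":0,"wy":0,"wz":0,"grip":-1}]'>/dev/null;  python3 -m pendant '[{"dx":0,"dy":0,"dz":0,"wx":0,"wy":0,"wz":0,"grip":-1},{"dx":0,"dy":0,"dz":0,"wx":0,"wy":0,"wz":0,"grip":-1},{"dx":0,"dy":0,"dz":0,"wx":0,"wy":0,"wz":0,"grip":-1},{"dx":0,"dy":0,"dz":0,"wx":0,"wy":0,"wz":0,"grip":-1},{"dx":0,"dy":0,"dz":0,"wx":0,"wy":0,"wz":0,"grip":-1}]'; python3 -c "
from h import *
st()"
```

```text
clock: 3.95
eef_pos: [0.4483, -0.2674, 0.0876]
orientation: [0.958, 0.286, -0.0, -0.0]
force: [-0.4, 0.0, 0.3]
gripper_width: 0.0141
finger_force: 30.0
3.95 pos [ 0.4483 -0.2674  0.0876] z [-0.  0. -1.] y [ 0.549 -0.836 -0.   ] F [-0.4  0.   0.3] w 0.0141 ff 30.0 j [-0.09  0.48  0.7   2.02 -0.43  0.8  -0.13]
```

```bash
python3 -m pendant '[{"dx":0,"dy":0,"dz":-1.2,"wx":0,"wy":0,"wz":0,"grip":-1},{"dx":0,"dy":0,"dz":-2.7,"wx":0,"wy":0,"wz":0,"grip":-1},{"dx":0,"dy":0,"dz":-4.3,"wx":0,"wy":0,"wz":0,"grip":-1},{"dx":0,"dy":0,"dz":-5.9,"wx":0,"wy":0,"wz":0,"grip":-1},{"dx":0,"dy":0,"dz":-7.5,"wx":0,"wy":0,"wz":0,"grip":-1}]'; python3 -c "
from h import *
st();go([.596,.151,.29],down(-16.4));go(HOLE+n*.15,TILT);p=r.observe();print(HOLE)"
```

```text
clock: 4.37
eef_pos: [0.4477, -0.2675, 0.2769]
orientation: [0.958, 0.286, -0.0, -0.0]
force: [1.0, -0.9, -1.5]
gripper_width: 0.0139
finger_force: 30.0
4.37 pos [ 0.4477 -0.2675  0.2769] z [-0. -0. -1.] y [ 0.548 -0.836 -0.   ] F [ 1.  -0.9 -1.5] w 0.0139 ff 30.0 j [-0.26  0.23  0.86  1.81 -0.19  1.18 -0.33]
d [ 14.14 -10.75  -0.53] w [-0.    0.   -6.73]
d [ 14.15 -10.75   2.62] w [-1.76 -4.79 -6.57]
[0.57499374 0.07927846 0.0815    ]
```

```bash
python3 -m pendant '[{"dx":1,"dy":-0.8,"dz":-0.2,"wx":0,"wy":0,"wz":0,"grip":-1},{"dx":2.2,"dy":-1.7,"dz":-0.4,"wx":0,"wy":0,"wz":0,"grip":-1},{"dx":3.5,"dy":-2.7,"dz":-0.5,"wx":0,"wy":0,"wz":0,"grip":-1},{"dx":4.8,"dy":-3.7,"dz":-0.5,"wx":0,"wy":0,"wz":0,"grip":-1},{"dx":6.1,"dy":-4.7,"dz":-0.5,"wx":0,"wy":0,"wz":0,"grip":-1}]'>/dev/null; python3 -m pendant '[{"dx":1.3,"dy":-1,"dz":0,"wx":0,"wy":0,"wz":0,"grip":-1},{"dx":2.6,"dy":-2,"dz":0,"wx":0,"wy":0,"wz":0,"grip":-1},{"dx":3.9,"dy":-3,"dz":0,"wx":0,"wy":0,"wz":0,"grip":-1},{"dx":5.2,"dy":-4,"dz":0,"wx":0,"wy":0,"wz":0,"grip":-1},{"dx":6.5,"dy":-4.9,"dz":0,"wx":0,"wy":0,"wz":0,"grip":-1}]'; python3 -c "
from h import *
st();go(HOLE+n*.15,TILT)"
```

```text
clock: 5.2
eef_pos: [0.58, 0.1087, 0.2876]
orientation: [0.958, 0.287, 0.0, -0.0]
force: [0.9, -0.3, -0.7]
gripper_width: 0.0139
finger_force: 30.0
5.2 pos [0.58   0.1087 0.2876] z [-0.     0.001 -1.   ] y [ 0.549 -0.836 -0.001] F [ 0.9 -0.3 -0.7] w 0.0139 ff 30.0 j [-0.77  0.34  0.67  1.63 -0.22  1.25 -1.04]
d [ 1.47 -1.07  3.05] w [-1.76 -4.8  -6.55]
```

```bash
python3 -m pendant '[{"dx":0.3,"dy":-0.2,"dz":0,"wx":-0.2,"wy":-0.5,"wz":-0.7,"grip":-1},{"dx":0.6,"dy":-0.4,"dz":0,"wx":-0.4,"wy":-1,"wz":-1.3,"grip":-1},{"dx":0.9,"dy":-0.6,"dz":0.2,"wx":-0.6,"wy":-1.5,"wz":-2,"grip":-1},{"dx":1.2,"dy":-0.8,"dz":0.4,"wx":-0.75,"wy":-2,"wz":-2.7,"grip":-1},{"dx":1.4,"dy":-1,"dz":0.6,"wx":-0.9,"wy":-2.5,"wz":-3.4,"grip":-1}]'; python3 -c "
from h import *
st();go(HOLE+n*.15,TILT)"
```

```text
clock: 5.62
eef_pos: [0.5959, 0.1471, 0.2723]
orientation: [0.882, 0.45, -0.112, 0.083]
force: [-0.5, -0.9, 0.2]
gripper_width: 0.0137
finger_force: 30.0
5.62 pos [0.5959 0.1471 0.2723] z [-0.123 -0.247 -0.961] y [ 0.812 -0.581  0.045] F [-0.5 -0.9  0.2] w 0.0137 ff 30.0 j [-0.81  0.53  0.6   1.43 -0.08  1.45 -0.85]
d [ 0.8 -0.2  2.3] w [-0.85 -2.27 -3.12]
```

```bash
python3 -m pendant '[{"dx":0.2,"dy":0,"dz":0.4,"wx":-0.2,"wy":-0.5,"wz":-0.7,"grip":-1},{"dx":0.4,"dy":-0.1,"dz":0.9,"wx":-0.4,"wy":-1,"wz":-1.4,"grip":-1},{"dx":0.6,"dy":-0.1,"dz":1.4,"wx":-0.6,"wy":-1.6,"wz":-2.1,"grip":-1},{"dx":0.8,"dy":-0.2,"dz":1.8,"wx":-0.75,"wy":-2.1,"wz":-2.8,"grip":-1},{"dx":0.8,"dy":-0.2,"dz":2.3,"wx":-0.85,"wy":-2.27,"wz":-3.12,"grip":-1}]'>/dev/null; python3 -m pendant '[{"dx":0,"dy":0,"dz":0,"wx":0,"wy":0,"wz":0,"grip":-1},{"dx":0,"dy":0,"dz":0,"wx":0,"wy":0,"wz":0,"grip":-1},{"dx":0,"dy":0,"dz":0,"wx":0,"wy":0,"wz":0,"grip":-1},{"dx":0,"dy":0,"dz":0,"wx":0,"wy":0,"wz":0,"grip":-1},{"dx":0,"dy":0,"dz":0,"wx":0,"wy":0,"wz":0,"grip":-1}]';python3 -c "
from h import *
st();go(HOLE+n*.09,TILT)"
```

```text
clock: 6.45
eef_pos: [0.5965, 0.1497, 0.2132]
orientation: [0.776, 0.576, -0.205, 0.154]
force: [0.6, -0.2, -0.3]
gripper_width: 0.0133
finger_force: 30.0
6.45 pos [0.5965 0.1497 0.2132] z [-0.141 -0.475 -0.868] y [ 0.957 -0.289  0.003] F [ 0.6 -0.2 -0.3] w 0.0133 ff 30.0 j [-0.85  0.67  0.54  1.42  0.08  1.45 -0.67]
d [ 0.07 -0.03  2.43] w [-0.01 -0.05 -0.07]
```

```bash
python3 -m pendant '[{"dx":0.07,"dy":-0.03,"dz":0.6,"wx":0,"wy":-0.05,"wz":-0.07,"grip":-1},{"dx":0.07,"dy":-0.03,"dz":1.2,"wx":0,"wy":-0.05,"wz":-0.07,"grip":-1},{"dx":0.07,"dy":-0.03,"dz":1.8,"wx":0,"wy":-0.05,"wz":-0.07,"grip":-1},{"dx":0.07,"dy":-0.03,"dz":2.4,"wx":0,"wy":-0.05,"wz":-0.07,"grip":-1},{"dx":0.07,"dy":-0.03,"dz":2.4,"wx":0,"wy":-0.05,"wz":-0.07,"grip":-1}]'>/dev/null; python3 -c "
from h import *
p,d,c=snap('scene','s2.png');t,d2,c2=snap('top','t2.png');np.savez('s2.npz',p=p,t=t)
s=r.observe();R=Ro.from_quat(s['orientation']).as_matrix();tip=s['eef_pos']+R[:,2]*.0696
st();go(HOLE+n*.09,TILT);print('tip',tip,'proj',proj(c,tip),proj(c2,tip),'hole',proj(c,HOLE),proj(c2,HOLE))
m=np.zeros((480,800,3),np.uint8);m[:,:400]=cv2.resize(p[160:232,310:370,::-1],(400,480),interpolation=2);m[:,400:]=cv2.resize(np.clip(t[160:232,235:295,::-1]*2.,0,255).astype(np.uint8),(400,480),interpolation=2);cv2.imwrite('pics/m4.png',m)"
```

```text
6.97 pos [0.5873 0.1234 0.1595] z [-0.143 -0.481 -0.865] y [ 0.96  -0.281 -0.003] F [ 0.2 -0.1  0.7] w 0.0138 ff 30.0 j [-0.84  0.69  0.53  1.52  0.08  1.33 -0.67]
d [-0.02  0.03  0.02] w [-0.02  0.02  0.02]
tip [0.57730582 0.08988814 0.09934152] proj (np.float64(349.58154697343883), np.float64(194.92278869330602)) (np.float64(261.9878815075442), np.float64(195.53497641440677)) hole (np.float64(345.2728517509274), np.float64(199.6230622099858)) (np.float64(268.0335514049158), np.float64(197.32244757070026))
```

View pics/m4.png

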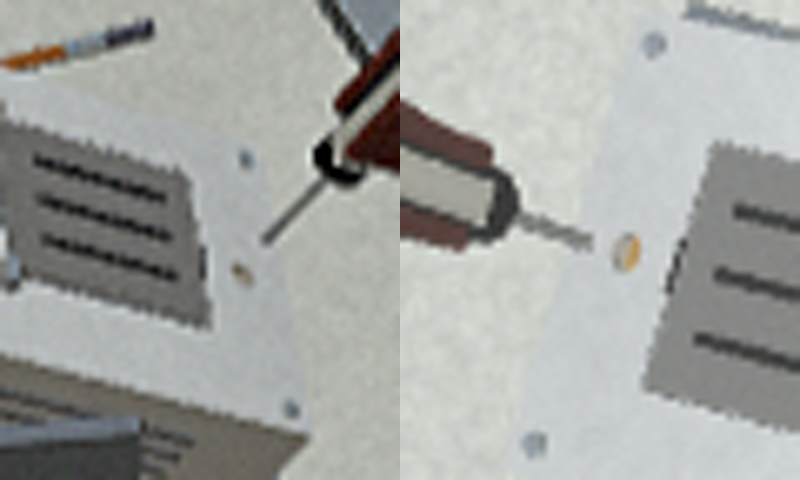

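The rod tip is at scene (349.5,196) and top (263,196). The hole is at scene (346,200.5) and top (268.7,197.3). Tip and hole line up to within about 1.5 mm, so I only need a small downslope correction before inserting.

```bash
python3 -m pendant '[{"dx":0.04,"dy":0.02,"dz":0.3,"wx":0,"wy":0,"wz":0,"grip":-1},{"dx":0.04,"dy":0.02,"dz":0.6,"wx":0,"wy":0,"wz":0,"grip":-1},{"dx":0.04,"dy":0.02,"dz":0.9,"wx":0,"wy":0,"wz":0,"grip":-1},{"dx":0.04,"dy":0.02,"dz":1.2,"wx":0,"wy":0,"wz":0,"grip":-1},{"dx":0.04,"dy":0.02,"dz":1.4,"wx":0,"wy":0,"wz":0,"grip":-1}]'; python3 -c "
from h import *
st();go(HOLE+n*.0436,TILT)"
```

```text
clock: 7.38
eef_pos: [0.5823, 0.1068, 0.1271]
orientation: [0.772, 0.579, -0.209, 0.155]
force: [-0.1, 0.1, -0.4]
gripper_width: 0.0139
finger_force: 30.0
7.38 pos [0.5823 0.1068 0.1271] z [-0.144 -0.482 -0.864] y [ 0.96  -0.281 -0.004] F [-0.1  0.1 -0.4] w 0.0139 ff 30.0 j [-0.82  0.71  0.53  1.57  0.08  1.26 -0.67]
d [-0.07  0.03  0.41] w [-0.02  0.03  0.03]
```

```bash
python3 -m pendant '[{"dx":0,"dy":0,"dz":0.1,"wx":0,"wy":0,"wz":0,"grip":-1},{"dx":0,"dy":0,"dz":0.2,"wx":0,"wy":0,"wz":0,"grip":-1},{"dx":0,"dy":0,"dz":0.3,"wx":0,"wy":0,"wz":0,"grip":-1},{"dx":0,"dy":0,"dz":0.4,"wx":0,"wy":0,"wz":0,"grip":-1},{"dx":0,"dy":0,"dz":0.5,"wx":0,"wy":0,"wz":0,"grip":-1}]'; python3 -c "
from h import *
st();go(HOLE+n*.0406,TILT)
p,d,c=snap('scene');P=pts(d,c);k=(P[...,2]>.17)&(P[...,2]<.26)&(abs(P[...,0]-.53)<.1)&(P[...,1]<.0)&(P[...,1]>-.12);print('cover pts',k.sum())"
```

```text
clock: 7.8
eef_pos: [0.5815, 0.1026, 0.1174]
orientation: [0.772, 0.58, -0.208, 0.155]
force: [1.5, 4.0, 3.1]
gripper_width: 0.0138
finger_force: 30.0
7.8 pos [0.5815 0.1026 0.1174] z [-0.142 -0.48  -0.866] y [ 0.96  -0.279 -0.002] F [1.5 4.  3.1] w 0.0138 ff 30.0 j [-0.82  0.72  0.53  1.59  0.08  1.23 -0.67]
d [-0.12  0.01  0.1 ] w [-0.    0.    0.04]
cover pts 0
```

```bash
python3 -m pendant '[{"dx":-0.03,"dy":0,"dz":0.06,"wx":0,"wy":0,"wz":0,"grip":-1},{"dx":-0.03,"dy":0,"dz":0.12,"wx":0,"wy":0,"wz":0,"grip":-1},{"dx":-0.03,"dy":0,"dz":0.14,"wx":0,"wy":0,"wz":0,"grip":-1},{"dx":-0.03,"dy":0,"dz":0.14,"wx":0,"wy":0,"wz":0,"grip":-1},{"dx":-0.03,"dy":0,"dz":0.14,"wx":0,"wy":0,"wz":0,"grip":-1}]'; python3 -c "
from h import *
st();go(HOLE+n*.0406,TILT)
p,d,c=snap('scene');P=pts(d,c);k=(P[...,2]>.17)&(P[...,2]<.26)&(abs(P[...,0]-.53)<.1)&(P[...,1]<.0)&(P[...,1]>-.12);print('cover pts',k.sum())"
```

```text
clock: 8.27
eef_pos: [0.5811, 0.1013, 0.1148]
orientation: [0.772, 0.581, -0.207, 0.154]
force: [0.1, 5.7, 4.1]
gripper_width: 0.0141
finger_force: 30.0
8.27 pos [0.5811 0.1013 0.1148] z [-0.141 -0.479 -0.867] y [ 0.96  -0.278 -0.002] F [0.1 5.7 4.1] w 0.0141 ff 30.0 j [-0.82  0.72  0.53  1.59  0.08  1.22 -0.67]
d [-0.13  0.01 -0.01] w [ 0.   -0.01  0.04]
cover pts 0
```

```bash
python3 -m pendant '[{"dx":0.05,"dy":0,"dz":0.05,"wx":0,"wy":0,"wz":0,"grip":-1},{"dx":0.05,"dy":0,"dz":0.1,"wx":0,"wy":0,"wz":0,"grip":-1},{"dx":0.05,"dy":0,"dz":0.14,"wx":0,"wy":0,"wz":0,"grip":-1},{"dx":0.05,"dy":0,"dz":0.14,"wx":0,"wy":0,"wz":0,"grip":-1},{"dx":0.05,"dy":0,"dz":0.14,"wx":0,"wy":0,"wz":0,"grip":-1}]'; python3 -c "
from h import *
st();go(HOLE+n*.0406,TILT)
p,d,c=snap('scene','s3.png');P=pts(d,c);k=(P[...,2]>.17)&(P[...,2]<.26)&(abs(P[...,0]-.53)<.1)&(P[...,1]<.0)&(P[...,1]>-.12);print('cover pts',k.sum())"
```

```text
clock: 8.73
eef_pos: [0.5808, 0.1003, 0.1116]
orientation: [0.772, 0.58, -0.207, 0.155]
force: [-0.4, 6.4, 7.3]
gripper_width: 0.0138
finger_force: 30.0
8.73 pos [0.5808 0.1003 0.1116] z [-0.141 -0.479 -0.866] y [ 0.96  -0.279 -0.002] F [-0.4  6.4  7.3] w 0.0138 ff 30.0 j [-0.82  0.72  0.53  1.6   0.08  1.22 -0.67]
d [-0.15  0.01 -0.14] w [ 0.   -0.    0.04]
cover pts 158
```

The cover sprang open. I'll withdraw the pin and measure the cover.

```bash
python3 -m pendant '[{"dx":0.02,"dy":0,"dz":-0.6,"wx":0,"wy":0,"wz":0,"grip":-1},{"dx":0.02,"dy":0,"dz":-1.6,"wx":0,"wy":0,"wz":0,"grip":-1},{"dx":0.02,"dy":0,"dz":-2.8,"wx":0,"wy":0,"wz":0,"grip":-1},{"dx":0.02,"dy":0,"dz":-4.2,"wx":0,"wy":0,"wz":0,"grip":-1},{"dx":0.02,"dy":0,"dz":-5.5,"wx":0,"wy":0,"wz":0,"grip":-1}]'; python3 -c "
from h import *
st()
p,d,c=snap('scene','s3.png');t,d2,c2=snap('top')
for dd,cc in((d,c),(d2,c2)):
    P=(pts(dd,cc)-SOC).reshape(-1,3);L=np.c_[P@X,P@Y,P@n];k=(L[:,0]>.025)&(L[:,0]<.12)&(abs(L[:,1])<.045)&(L[:,2]>.015)&(L[:,2]<.12);L=L[k];print(len(L),L.min(0),L.max(0),np.polyfit(L[:,2],L[:,0],1) if len(L)>9 else '')
go([.4483,-.2674,.30],down(-57));go([.60,.15,.30],down(-57))"
```

```text
clock: 9.2
eef_pos: [0.5997, 0.1651, 0.231]
orientation: [0.772, 0.579, -0.209, 0.155]
force: [1.4, 0.2, -0.9]
gripper_width: 0.0144
finger_force: 30.0
9.2 pos [0.5997 0.1651 0.231 ] z [-0.144 -0.482 -0.864] y [ 0.96  -0.281 -0.003] F [ 1.4  0.2 -0.9] w 0.0144 ff 30.0 j [-0.86  0.68  0.54  1.36  0.08  1.51 -0.67]
205 [ 0.04843962 -0.03588532  0.01515395] [0.08005854 0.04312017 0.09535371] [0.33944355 0.04657738]
351 [ 0.05179132 -0.03890925  0.01520084] [0.08396698 0.03825815 0.09813824] [0.32718717 0.05066408]
d [-17.31  -1.08   6.87] w [1.79 4.75 6.66]
d [-1.94  0.12 -1.95] w [1.79 4.75 6.66]
```

```bash
python3 -m pendant '[{"dx":0,"dy":0,"dz":-1,"wx":0.2,"wy":0.5,"wz":0.7,"grip":-1},{"dx":-0.5,"dy":0,"dz":-2,"wx":0.4,"wy":1,"wz":1.4,"grip":-1},{"dx":-1.1,"dy":0,"dz":-3,"wx":0.6,"wy":1.5,"wz":2.1,"grip":-1},{"dx":-1.7,"dy":0,"dz":-3.8,"wx":0.8,"wy":2,"wz":2.8,"grip":-1},{"dx":-2.3,"dy":0,"dz":-4.3,"wx":0.9,"wy":2.4,"wz":3.4,"grip":-1}]'; python3 -c "
from h import *
st();go([.54,.0,.345],down(-57))"
```

```text
clock: 9.72
eef_pos: [0.602, 0.1679, 0.353]
orientation: [0.89, 0.436, -0.106, 0.079]
force: [0.1, -0.5, 0.0]
gripper_width: 0.0141
finger_force: 30.0
9.72 pos [0.602  0.1679 0.353 ] z [-0.119 -0.233 -0.965] y [ 0.793 -0.607  0.049] F [ 0.1 -0.5  0. ] w 0.0141 ff 30.0 j [-0.81  0.52  0.62  1.26 -0.09  1.62 -0.89]
d [-6.5   2.1   2.17] w [0.88 2.39 3.18]
```

```bash
python3 -m pendant '[{"dx":-1,"dy":0.3,"dz":0,"wx":0.2,"wy":0.6,"wz":0.8,"grip":-1},{"dx":-2.2,"dy":0.7,"dz":0.3,"wx":0.4,"wy":1.2,"wz":1.6,"grip":-1},{"dx":-3.5,"dy":1.1,"dz":0.8,"wx":0.6,"wy":1.7,"wz":2.4,"grip":-1},{"dx":-4.8,"dy":1.5,"dz":1.5,"wx":0.8,"wy":2.2,"wz":3,"grip":-1},{"dx":-6,"dy":1.9,"dz":2,"wx":0.88,"wy":2.39,"wz":3.2,"grip":-1}]'; python3 -c "
from h import *
st();go([.4483,-.2674,.2],down(-56.7))"
```

```text
clock: 10.13
eef_pos: [0.542, 0.0099, 0.3436]
orientation: [0.959, 0.282, -0.0, -0.0]
force: [1.4, -1.0, -0.7]
gripper_width: 0.0139
finger_force: 30.0
10.13 pos [0.542  0.0099 0.3436] z [-0.001  0.001 -1.   ] y [ 0.541 -0.841 -0.001] F [ 1.4 -1.  -0.7] w 0.0139 ff 30.0 j [-0.71  0.21  0.74  1.65 -0.14  1.34 -0.95]
d [-9.15  7.31  5.74] w [-0.01  0.01 -0.1 ]
```

```bash
python3 -m pendant '[{"dx":-1.2,"dy":1,"dz":0,"wx":0,"wy":0,"wz":-0.1,"grip":-1},{"dx":-2.4,"dy":1.9,"dz":0,"wx":0,"wy":0,"wz":-0.1,"grip":-1},{"dx":-3.6,"dy":2.9,"dz":0,"wx":0,"wy":0,"wz":-0.1,"grip":-1},{"dx":-4.8,"dy":3.9,"dz":0,"wx":0,"wy":0,"wz":-0.1,"grip":-1},{"dx":-6,"dy":4.8,"dz":0,"wx":0,"wy":0,"wz":-0.1,"grip":-1}]'>/dev/null; python3 -m pendant '[{"dx":-1.1,"dy":0.8,"dz":0.8,"wx":0,"wy":0,"wz":0,"grip":-1},{"dx":-2.1,"dy":1.7,"dz":1.8,"wx":0,"wy":0,"wz":0,"grip":-1},{"dx":-3.1,"dy":2.5,"dz":2.9,"wx":0,"wy":0,"wz":0,"grip":-1},{"dx":-3.1,"dy":2.5,"dz":4.2,"wx":0,"wy":0,"wz":0,"grip":-1},{"dx":-3.1,"dy":2.5,"dz":5.5,"wx":0,"wy":0,"wz":0,"grip":-1}]'>/dev/null;python3 -m pendant '[{"dx":0,"dy":0,"dz":0,"wx":0,"wy":0,"wz":0,"grip":-1},{"dx":0,"dy":0,"dz":0,"wx":0,"wy":0,"wz":0,"grip":-1},{"dx":0,"dy":0,"dz":0,"wx":0,"wy":0,"wz":0,"grip":-1},{"dx":0,"dy":0,"dz":0,"wx":0,"wy":0,"wz":0,"grip":-1},{"dx":0,"dy":0,"dz":0,"wx":0,"wy":0,"wz":0,"grip":-1}]'; python3 -c "
from h import *
st();go([.4478,-.2674,.152],down(-56.7))"
```

```text
clock: 11.38
eef_pos: [0.4556, -0.2637, 0.2093]
orientation: [0.957, 0.291, -0.0, 0.001]
force: [0.1, -0.1, -0.2]
gripper_width: 0.0138
finger_force: 30.0
11.38 pos [ 0.4556 -0.2637  0.2093] z [ 0.001 -0.002 -1.   ] y [ 0.557 -0.831  0.002] F [ 0.1 -0.1 -0.2] w 0.0138 ff 30.0 j [-0.24  0.32  0.85  1.89 -0.28  1.05 -0.26]
d [-0.34 -0.06  2.29] w [0.02 0.01 0.09]
```

```bash
python3 -m pendant '[{"dx":-0.34,"dy":-0.06,"dz":0.4,"wx":0.02,"wy":0,"wz":0.1,"grip":-1},{"dx":-0.34,"dy":-0.06,"dz":1.2,"wx":0.02,"wy":0,"wz":0.1,"grip":-1},{"dx":-0.34,"dy":-0.06,"dz":1.9,"wx":0.02,"wy":0,"wz":0.1,"grip":-1},{"dx":-0.34,"dy":-0.06,"dz":2.29,"wx":0.02,"wy":0,"wz":0.1,"grip":-1},{"dx":-0.34,"dy":-0.06,"dz":2.29,"wx":0.02,"wy":0,"wz":0.1,"grip":-1}]'>/dev/null;python3 -m pendant '[{"dx":0,"dy":0,"dz":0,"wx":0,"wy":0,"wz":0,"grip":-1},{"dx":0,"dy":0,"dz":0,"wx":0,"wy":0,"wz":0,"grip":-1},{"dx":0,"dy":0,"dz":0,"wx":0,"wy":0,"wz":0,"grip":-1},{"dx":0,"dy":0,"dz":0,"wx":0,"wy":0,"wz":0,"grip":-1},{"dx":0,"dy":0,"dz":0,"wx":0,"wy":0,"wz":0,"grip":-1}]'>/dev/null; python3 -c "
from h import *
st();go([.4478,-.2674,.088],down(-56.7))
p,d,c=snap('scene');tip=r.observe()['eef_pos']+np.array([0,0,-.0696]);print(proj(c,tip),proj(c,[.4475,-.2674,.07]))
cv2.imwrite('pics/m5.png',cv2.resize(p[180:240,180:240,::-1],(480,480),interpolation=2))"
```

```text
12.22 pos [ 0.4469 -0.2672  0.151 ] z [-0.002 -0.    -1.   ] y [ 0.548 -0.837 -0.001] F [-0.2  0.1 -0.5] w 0.0134 ff 30.0 j [-0.18  0.39  0.81  1.97 -0.35  0.93 -0.19]
d [0.03 0.03 2.52] w [-0.01  0.02 -0.02]
(np.float64(207.53508413000972), np.float64(203.2189102516706)) (np.float64(208.27409989716475), np.float64(205.98647092544064))
```

View pics/m5.png

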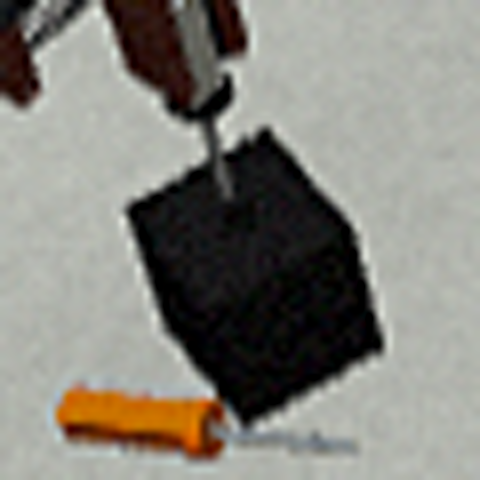

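The rod tip is at crop (228,198), next to the stand's hole at (240,215), about 12 mm above it. That fits the prediction within about 2 mm, so I'll lower it while watching the force.

```bash
python3 -m pendant '[{"dx":0.02,"dy":0,"dz":0.3,"wx":0,"wy":0,"wz":0,"grip":-1},{"dx":0.02,"dy":0,"dz":0.6,"wx":0,"wy":0,"wz":0,"grip":-1},{"dx":0.02,"dy":0,"dz":0.8,"wx":0,"wy":0,"wz":0,"grip":-1},{"dx":0.02,"dy":0,"dz":1,"wx":0,"wy":0,"wz":0,"grip":-1},{"dx":0.02,"dy":0,"dz":1,"wx":0,"wy":0,"wz":0,"grip":-1}]'>/dev/null; python3 -c "
from h import *
st();go([.4478,-.2674,.088],down(-56.7))"
```

```text
12.68 pos [ 0.4462 -0.2664  0.1241] z [-0.005  0.001 -1.   ] y [ 0.547 -0.837 -0.003] F [-0.3 -0.2 -0.3] w 0.0141 ff 30.0 j [-0.16  0.43  0.78  1.99 -0.39  0.88 -0.16]
d [0.04 0.07 1.44] w [-0.03  0.04 -0.02]
```

```bash
python3 -m pendant '[{"dx":0.03,"dy":0.03,"dz":0.4,"wx":0,"wy":0,"wz":0,"grip":-1},{"dx":0.03,"dy":0.03,"dz":0.8,"wx":0,"wy":0,"wz":0,"grip":-1},{"dx":0.03,"dy":0.03,"dz":1.2,"wx":0,"wy":0,"wz":0,"grip":-1},{"dx":0.03,"dy":0.03,"dz":1.4,"wx":0,"wy":0,"wz":0,"grip":-1},{"dx":0.03,"dy":0.03,"dz":1.4,"wx":0,"wy":0,"wz":0,"grip":-1}]'>/dev/null;python3 -m pendant '[{"dx":0,"dy":0,"dz":0,"wx":0,"wy":0,"wz":0,"grip":-1},{"dx":0,"dy":0,"dz":0,"wx":0,"wy":0,"wz":0,"grip":-1},{"dx":0,"dy":0,"dz":0,"wx":0,"wy":0,"wz":0,"grip":-1},{"dx":0,"dy":0,"dz":0,"wx":0,"wy":0,"wz":0,"grip":-1},{"dx":0,"dy":0,"dz":0,"wx":0,"wy":0,"wz":0,"grip":-1}]'>/dev/null; python3 -c "
from h import *
st();go([.4478,-.2674,.088],down(-56.7))"
```

```text
13.52 pos [ 0.4481 -0.267   0.0907] z [-0.003  0.    -1.   ] y [ 0.548 -0.837 -0.001] F [-0.7  0.4 -0.4] w 0.0138 ff 30.0 j [-0.12  0.48  0.74  2.01 -0.44  0.81 -0.11]
d [-0.02  0.01  0.11] w [-0.01  0.02 -0.02]
```

Lower the last 3 mm, then open and lift.

```bash
python3 -m pendant '[{"dx":0,"dy":0,"dz":0.06,"wx":0,"wy":0,"wz":0,"grip":-1},{"dx":0,"dy":0,"dz":0.12,"wx":0,"wy":0,"wz":0,"grip":-1},{"dx":0,"dy":0,"dz":0.14,"wx":0,"wy":0,"wz":0,"grip":-1},{"dx":0,"dy":0,"dz":0.14,"wx":0,"wy":0,"wz":0,"grip":-1},{"dx":0,"dy":0,"dz":0.14,"wx":0,"wy":0,"wz":0,"grip":-1}]'>/dev/null; python3 -c "
from h import *
st()";python3 -m pendant '[{"dx":0,"dy":0,"dz":0,"wx":0,"wy":0,"wz":0,"grip":-0.5},{"dx":0,"dy":0,"dz":0,"wx":0,"wy":0,"wz":0,"grip":0},{"dx":0,"dy":0,"dz":0,"wx":0,"wy":0,"wz":0,"grip":0.5},{"dx":0,"dy":0,"dz":0,"wx":0,"wy":0,"wz":0,"grip":0.5},{"dx":0,"dy":0,"dz":0,"wx":0,"wy":0,"wz":0,"grip":0.5}]'>/dev/null;python3 -m pendant '[{"dx":0,"dy":0,"dz":0,"wx":0,"wy":0,"wz":0,"grip":0.5},{"dx":0,"dy":0,"dz":-0.5,"wx":0,"wy":0,"wz":0,"grip":0.5},{"dx":0,"dy":0,"dz":-1.7,"wx":0,"wy":0,"wz":0,"grip":0.5},{"dx":0,"dy":0,"dz":-3.2,"wx":0,"wy":0,"wz":0,"grip":0.5},{"dx":0,"dy":0,"dz":-4.8,"wx":0,"wy":0,"wz":0,"grip":0.5}]'>/dev/null; python3 -c "
from h import *
st();t,d,c=snap('scene','s6.png');P=pts(d,c).reshape(-1,3)
for z0,z1 in((.115,.13),(.085,.13),(.064,.076)):
    q=P[(abs(P[:,0]-.45)<.04)&(abs(P[:,1]+.267)<.04)&(P[:,2]>z0)&(P[:,2]<z1)];print(len(q),q.mean(0),q[:,2].max())
go([.4384,.2613,.34],down(-54))"
```

```text
13.93 pos [ 0.448  -0.267   0.0875] z [-0.002  0.001 -1.   ] y [ 0.547 -0.837 -0.002] F [-2.2  2.6  8.4] w 0.0137 ff 30.0 j [-0.11  0.49  0.73  2.02 -0.45  0.8  -0.11]
14.77 pos [ 0.4471 -0.2671  0.2083] z [-0.006 -0.    -1.   ] y [ 0.547 -0.837 -0.003] F [ 0.9  0.5 -0.4] w 0.066 ff 0.0 j [-0.24  0.32  0.86  1.9  -0.28  1.05 -0.26]
31 [ 0.4520788  -0.26653446  0.12037313] 0.1245918219237806
88 [ 0.45406909 -0.26649928  0.10705341] 0.1245918219237806
297 [ 0.45479316 -0.26564681  0.06765375] 0.07578749783334233
d [ 11.2  -18.05  -5.03] w [ 0.05 -0.02 -0.49]
```

```bash
python3 -m pendant '[{"dx":0.6,"dy":-0.9,"dz":-1,"wx":0,"wy":0,"wz":-0.1,"grip":1},{"dx":1.3,"dy":-2.1,"dz":-1.8,"wx":0,"wy":0,"wz":-0.2,"grip":1},{"dx":2.1,"dy":-3.4,"dz":-2.4,"wx":0,"wy":0,"wz":-0.3,"grip":1},{"dx":2.9,"dy":-4.7,"dz":-2.4,"wx":0,"wy":0,"wz":-0.4,"grip":1},{"dx":3.7,"dy":-6,"dz":-2.4,"wx":0,"wy":0,"wz":-0.5,"grip":1}]'>/dev/null;python3 -m pendant '[{"dx":0.8,"dy":-1.3,"dz":0,"wx":0,"wy":0,"wz":0,"grip":1},{"dx":1.6,"dy":-2.6,"dz":0,"wx":0,"wy":0,"wz":0,"grip":1},{"dx":2.4,"dy":-3.9,"dz":0,"wx":0,"wy":0,"wz":0,"grip":1},{"dx":3.2,"dy":-5.1,"dz":0,"wx":0,"wy":0,"wz":0,"grip":1},{"dx":4,"dy":-6.4,"dz":0,"wx":0,"wy":0,"wz":0,"grip":1}]'; python3 -c "
from h import *
st()
go([.4384,.2613,.2],down(-54))"
```

```text
clock: 15.65
eef_pos: [0.4296, 0.0985, 0.2681]
orientation: [0.951, 0.31, -0.001, -0.001]
force: [0.7, -0.5, 0.2]
gripper_width: 0.0881
finger_force: 0.0
15.65 pos [0.4296 0.0985 0.2681] z [-0.002  0.001 -1.   ] y [ 0.59  -0.808 -0.002] F [ 0.7 -0.5  0.2] w 0.0881 ff 0.0 j [-0.91  0.03  0.6   1.98 -0.02  1.14 -1.24]
d [ 4.13 -5.05  2.73] w [-0.02  0.01  0.02]
```

```bash
python3 -m pendant '[{"dx":0.8,"dy":-1,"dz":0.3,"wx":0,"wy":0,"wz":0,"grip":0.5},{"dx":1.7,"dy":-2.1,"dz":0.7,"wx":0,"wy":0,"wz":0,"grip":0.5},{"dx":2.6,"dy":-3.2,"dz":1.2,"wx":0,"wy":0,"wz":0,"grip":0.5},{"dx":3.5,"dy":-4.3,"dz":2,"wx":0,"wy":0,"wz":0,"grip":0.5},{"dx":4.1,"dy":-5.05,"dz":2.8,"wx":0,"wy":0,"wz":0,"grip":0.5}]'>/dev/null;python3 -m pendant '[{"dx":0,"dy":0,"dz":1,"wx":0,"wy":0,"wz":0,"grip":0.5},{"dx":0,"dy":0,"dz":2,"wx":0,"wy":0,"wz":0,"grip":0.5},{"dx":0,"dy":0,"dz":3,"wx":0,"wy":0,"wz":0,"grip":0.5},{"dx":0,"dy":0,"dz":3.2,"wx":0,"wy":0,"wz":0,"grip":0.5},{"dx":0,"dy":0,"dz":3.2,"wx":0,"wy":0,"wz":0,"grip":0.5}]'; python3 -m pendant '[{"dx":0,"dy":0,"dz":0,"wx":0,"wy":0,"wz":0,"grip":0.5},{"dx":0,"dy":0,"dz":0,"wx":0,"wy":0,"wz":0,"grip":0.5},{"dx":0,"dy":0,"dz":0,"wx":0,"wy":0,"wz":0,"grip":0.5},{"dx":0,"dy":0,"dz":0,"wx":0,"wy":0,"wz":0,"grip":0.5},{"dx":0,"dy":0,"dz":0,"wx":0,"wy":0,"wz":0,"grip":0.5}]'>/dev/null; python3 -c "
from h import *
st()
go([.4384,.2613,.049],down(-54))"
```

```text
clock: 16.48
eef_pos: [0.437, 0.259, 0.1163]
orientation: [0.951, 0.31, -0.003, 0.0]
force: [-0.4, 0.5, 0.1]
gripper_width: 0.0659
finger_force: 0.0
16.9 pos [0.438  0.2601 0.1179] z [-0.002  0.001 -1.   ] y [ 0.591 -0.807 -0.002] F [-0.4 -0.8  0.3] w 0.0661 ff 0.0 j [-1.    0.36  0.46  2.01 -0.22  0.82 -1.35]
d [ 0.04 -0.02  2.76] w [-0.02  0.01  0.03]
```

```bash
python3 -m pendant '[{"dx":0.04,"dy":-0.02,"dz":0.8,"wx":0,"wy":0,"wz":0,"grip":0.5},{"dx":0.04,"dy":-0.02,"dz":1.6,"wx":0,"wy":0,"wz":0,"grip":0.5},{"dx":0.04,"dy":-0.02,"dz":2.4,"wx":0,"wy":0,"wz":0,"grip":0.5},{"dx":0.04,"dy":-0.02,"dz":2.75,"wx":0,"wy":0,"wz":0,"grip":0.5},{"dx":0.04,"dy":-0.02,"dz":2.75,"wx":0,"wy":0,"wz":0,"grip":0.5}]'>/dev/null; python3 -m pendant '[{"dx":0,"dy":0,"dz":0,"wx":0,"wy":0,"wz":0,"grip":0},{"dx":0,"dy":0,"dz":0,"wx":0,"wy":0,"wz":0,"grip":-0.3},{"dx":0,"dy":0,"dz":0,"wx":0,"wy":0,"wz":0,"grip":-1},{"dx":0,"dy":0,"dz":0,"wx":0,"wy":0,"wz":0,"grip":-1},{"dx":0,"dy":0,"dz":0,"wx":0,"wy":0,"wz":0,"grip":-1}]'>/dev/null;python3 -c "
from h import *
st()
go([.4384,.2613,.049],down(-54))";python3 -m pendant '[{"dx":0,"dy":0,"dz":0,"wx":0,"wy":0,"wz":0,"grip":-1},{"dx":0,"dy":0,"dz":0,"wx":0,"wy":0,"wz":0,"grip":-1},{"dx":0,"dy":0,"dz":0,"wx":0,"wy":0,"wz":0,"grip":-1},{"dx":0,"dy":0,"dz":0,"wx":0,"wy":0,"wz":0,"grip":-1},{"dx":0,"dy":0,"dz":0,"wx":0,"wy":0,"wz":0,"grip":-1}]'>/dev/null;python3 -m pendant '[{"dx":0,"dy":0,"dz":0,"wx":0,"wy":0,"wz":0,"grip":-1},{"dx":0,"dy":0,"dz":0,"wx":0,"wy":0,"wz":0,"grip":-1},{"dx":0,"dy":0,"dz":0,"wx":0,"wy":0,"wz":0,"grip":-1},{"dx":0,"dy":0,"dz":0,"wx":0,"wy":0,"wz":0,"grip":-1},{"dx":0,"dy":0,"dz":0,"wx":0,"wy":0,"wz":0,"grip":-1}]'>/dev/null;python3 -c "
from h import *
st()"
```

```text
17.73 pos [0.4382 0.2611 0.0489] z [-0.002  0.001 -1.   ] y [ 0.591 -0.807 -0.002] F [0.  0.1 0.7] w 0.0361 ff 0.0 j [-0.95  0.47  0.41  2.05 -0.3   0.67 -1.29]
d [ 0.01 -0.   -0.  ] w [-0.02  0.01  0.03]
18.57 pos [0.4378 0.2607 0.0482] z [-0.003 -0.    -1.   ] y [ 0.591 -0.807 -0.002] F [-0.3 -0.  -1.3] w 0.012 ff 30.0 j [-0.95  0.47  0.41  2.06 -0.3   0.67 -1.29]
```

```bash
python3 -m pendant '[{"dx":0,"dy":0,"dz":-0.8,"wx":0,"wy":0,"wz":0,"grip":-1},{"dx":0,"dy":0,"dz":-2.2,"wx":0,"wy":0,"wz":0,"grip":-1},{"dx":0,"dy":0,"dz":-3.8,"wx":0,"wy":0,"wz":0,"grip":-1},{"dx":0,"dy":0,"dz":-5.4,"wx":0,"wy":0,"wz":0,"grip":-1},{"dx":0,"dy":0,"dz":-7,"wx":0,"wy":0,"wz":0,"grip":-1}]'>/dev/null; python3 -c "
from h import *
st();go(SOC+n*.1232,TILT)"
```

```text
18.98 pos [0.4382 0.2601 0.2249] z [-0.003 -0.001 -1.   ] y [ 0.59  -0.807 -0.002] F [ 0.7  0.2 -1.1] w 0.0116 ff 30.0 j [-1.06  0.22  0.51  1.89 -0.13  1.06 -1.44]
d [ 0.07  9.13 -0.02] w [-1.66 -4.79 -6.09]
```

```bash
python3 -m pendant '[{"dx":0,"dy":0.7,"dz":-0.3,"wx":-0.15,"wy":-0.4,"wz":-0.5,"grip":-1},{"dx":0,"dy":1.5,"dz":-0.6,"wx":-0.3,"wy":-0.9,"wz":-1.1,"grip":-1},{"dx":0,"dy":2.5,"dz":-0.8,"wx":-0.5,"wy":-1.4,"wz":-1.8,"grip":-1},{"dx":0,"dy":3.5,"dz":-1,"wx":-0.65,"wy":-1.9,"wz":-2.4,"grip":-1},{"dx":0,"dy":4.5,"dz":-1,"wx":-0.8,"wy":-2.4,"wz":-3,"grip":-1}]'>/dev/null; python3 -c "
from h import *
st();go(SOC+n*.1232,TILT)"
```

```text
19.4 pos [0.5061 0.1693 0.2492] z [-0.118 -0.235 -0.965] y [ 0.817 -0.576  0.04 ] F [ 0.2  0.2 -0.4] w 0.012 ff 30.0 j [-0.9   0.39  0.52  1.66 -0.02  1.34 -1.  ]
d [-1.1   4.32  1.47] w [-0.85 -2.4  -3.04]
```

```bash
python3 -m pendant '[{"dx":-0.2,"dy":0.8,"dz":0.1,"wx":-0.15,"wy":-0.5,"wz":-0.6,"grip":-1},{"dx":-0.4,"dy":1.7,"dz":0.3,"wx":-0.35,"wy":-1,"wz":-1.2,"grip":-1},{"dx":-0.6,"dy":2.6,"dz":0.6,"wx":-0.5,"wy":-1.5,"wz":-1.9,"grip":-1},{"dx":-0.9,"dy":3.5,"dz":1,"wx":-0.7,"wy":-2,"wz":-2.5,"grip":-1},{"dx":-1.1,"dy":4.3,"dz":1.4,"wx":-0.85,"wy":-2.4,"wz":-3.04,"grip":-1}]'>/dev/null; python3 -m pendant '[{"dx":0,"dy":0,"dz":0,"wx":0,"wy":0,"wz":0,"grip":-1},{"dx":0,"dy":0,"dz":0,"wx":0,"wy":0,"wz":0,"grip":-1},{"dx":0,"dy":0,"dz":0,"wx":0,"wy":0,"wz":0,"grip":-1},{"dx":0,"dy":0,"dz":0,"wx":0,"wy":0,"wz":0,"grip":-1},{"dx":0,"dy":0,"dz":0,"wx":0,"wy":0,"wz":0,"grip":-1}]'>/dev/null; python3 -c "
from h import *
st();go(SOC+n*.0632,TILT)"
```

```text
20.23 pos [0.5727 0.0789 0.2263] z [-0.141 -0.477 -0.868] y [ 0.958 -0.286  0.001] F [ 0.7  0.2 -1.1] w 0.0123 ff 30.0 j [-0.79  0.56  0.5   1.55  0.17  1.4  -0.65]
d [-0.04  0.09  2.47] w [-0.01 -0.03 -0.04]
```

```bash
python3 -m pendant '[{"dx":-0.04,"dy":0.09,"dz":0.3,"wx":0,"wy":0,"wz":0,"grip":-1},{"dx":-0.04,"dy":0.09,"dz":0.7,"wx":0,"wy":-0.03,"wz":-0.04,"grip":-1},{"dx":-0.04,"dy":0.09,"dz":1.2,"wx":0,"wy":-0.03,"wz":-0.04,"grip":-1},{"dx":-0.04,"dy":0.09,"dz":1.7,"wx":0,"wy":-0.03,"wz":-0.04,"grip":-1},{"dx":-0.04,"dy":0.09,"dz":1.7,"wx":0,"wy":-0.03,"wz":-0.04,"grip":-1}]'>/dev/null; python3 -m pendant '[{"dx":0,"dy":0,"dz":0,"wx":0,"wy":0,"wz":0,"grip":-1},{"dx":0,"dy":0,"dz":0,"wx":0,"wy":0,"wz":0,"grip":-1},{"dx":0,"dy":0,"dz":0,"wx":0,"wy":0,"wz":0,"grip":-1},{"dx":0,"dy":0,"dz":0,"wx":0,"wy":0,"wz":0,"grip":-1},{"dx":0,"dy":0,"dz":0,"wx":0,"wy":0,"wz":0,"grip":-1}]'>/dev/null; python3 -c "
from h import *
p,d,c=snap('scene','s7.png');t,d2,c2=snap('top','t7.png')
s=r.observe();R=Ro.from_quat(s['orientation']).as_matrix();base=s['eef_pos']+R[:,2]*.0432
st();go(SOC+n*.0432,TILT);print('base',proj(c,base),proj(c2,base),'soc',proj(c,SOC),proj(c2,SOC))
m=np.zeros((480,800,3),np.uint8);m[:,:400]=cv2.resize(p[150:222,295:355,::-1],(400,480),interpolation=2);m[:,400:]=cv2.resize(np.clip(t[165:237,265:325,::-1]*2.,0,255).astype(np.uint8),(400,480),interpolation=2);cv2.imwrite('pics/m6.png',m)"
```

```text
21.17 pos [0.5688 0.0565 0.1895] z [-0.143 -0.481 -0.865] y [ 0.959 -0.282 -0.002] F [ 0.   0.4 -1.2] w 0.012 ff 30.0 j [-0.76  0.58  0.5   1.61  0.17  1.31 -0.65]
d [ 0.02 -0.02  1.54] w [-0.01  0.02  0.01]
base (np.float64(329.16676567306496), np.float64(184.0696686801876)) (np.float64(287.41453721041876), np.float64(200.96896624045976)) soc (np.float64(321.737104415579), np.float64(192.7957512909806)) (np.float64(297.33525010725367), np.float64(204.9776624187708))
```

View pics/m6.png

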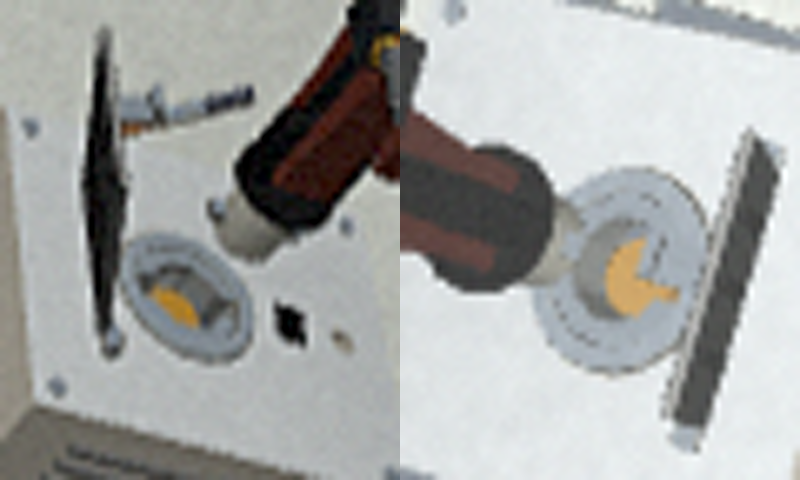

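The cover is fully open. The socket rim centre is at scene (322.5,194) and top (297.7,205.1), within about 1 px of prediction. The lamp stem's end points at it from scene (331,186), with its lug up the slope. Inserting gently.

```bash
python3 -m pendant '[{"dx":-0.01,"dy":-0.02,"dz":0.4,"wx":0,"wy":0.02,"wz":0,"grip":-1},{"dx":-0.01,"dy":-0.02,"dz":0.8,"wx":0,"wy":0.02,"wz":0,"grip":-1},{"dx":-0.01,"dy":-0.02,"dz":1.2,"wx":0,"wy":0.02,"wz":0,"grip":-1},{"dx":-0.01,"dy":-0.02,"dz":1.5,"wx":0,"wy":0.02,"wz":0,"grip":-1},{"dx":-0.01,"dy":-0.02,"dz":1.7,"wx":0,"wy":0.02,"wz":0,"grip":-1}]'>/dev/null; python3 -c "
from h import *
st();go(SOC+n*.0332,TILT)"
```

```text
21.58 pos [0.5612 0.0347 0.1514] z [-0.145 -0.48  -0.865] y [ 0.959 -0.283 -0.003] F [ 0.2  0.3 -1.4] w 0.0118 ff 30.0 j [-0.74  0.6   0.5   1.68  0.17  1.21 -0.65]
d [0.05 0.03 0.16] w [-0.03  0.01  0.01]
```

```bash
python3 -m pendant '[{"dx":0.03,"dy":0.02,"dz":0.1,"wx":0,"wy":0,"wz":0,"grip":-1},{"dx":0.03,"dy":0.02,"dz":0.15,"wx":0,"wy":0,"wz":0,"grip":-1},{"dx":0.03,"dy":0.02,"dz":0.2,"wx":0,"wy":0,"wz":0,"grip":-1},{"dx":0.03,"dy":0.02,"dz":0.25,"wx":0,"wy":0,"wz":0,"grip":-1},{"dx":0.03,"dy":0.02,"dz":0.25,"wx":0,"wy":0,"wz":0,"grip":-1}]'>/dev/null; python3 -c "
from h import *
s=r.observe();F=np.array(s['force']);print(F@X,F@Y,F@n)
st();go(SOC+n*.0182,TILT)"
```

```text
-0.2977834765550562 0.7528981878970521 -1.0401202730415104
22.0 pos [0.5619 0.0333 0.1469] z [-0.143 -0.479 -0.866] y [ 0.959 -0.282 -0.002] F [ 0.6 -0.5 -1. ] w 0.0117 ff 30.0 j [-0.74  0.61  0.5   1.69  0.17  1.2  -0.65]
d [ 0.   -0.01  0.58] w [-0.02 -0.    0.01]
```

```bash
python3 -m pendant '[{"dx":0,"dy":0,"dz":0.12,"wx":0,"wy":0,"wz":0,"grip":-1},{"dx":0,"dy":0,"dz":0.24,"wx":0,"wy":0,"wz":0,"grip":-1},{"dx":0,"dy":0,"dz":0.36,"wx":0,"wy":0,"wz":0,"grip":-1},{"dx":0,"dy":0,"dz":0.48,"wx":0,"wy":0,"wz":0,"grip":-1},{"dx":0,"dy":0,"dz":0.56,"wx":0,"wy":0,"wz":0,"grip":-1}]'>/dev/null; python3 -c "
from h import *
s=r.observe();F=np.array(s['force']);print(F@X,F@Y,F@n,s['wrist_torque'])
st();go(SOC+n*.0182,TILT)"
```

```text
-0.4333103448478499 0.03954930684977387 9.286088135836184 [ 0.35941602  0.22392744 -0.10300539]
22.42 pos [0.5603 0.027  0.135 ] z [-0.142 -0.479 -0.867] y [ 0.959 -0.282 -0.001] F [1.5 4.8 7.8] w 0.0118 ff 30.0 j [-0.73  0.62  0.5   1.71  0.17  1.17 -0.65]
d [-0.01 -0.02  0.04] w [-0.01 -0.01  0.01]
```

```bash
python3 -m pendant '[{"dx":0,"dy":0,"dz":0.02,"wx":0,"wy":0,"wz":0.8,"grip":-1},{"dx":0,"dy":0,"dz":0.02,"wx":0,"wy":0,"wz":1.6,"grip":-1},{"dx":0,"dy":0,"dz":0.02,"wx":0,"wy":0,"wz":2.4,"grip":-1},{"dx":0,"dy":0,"dz":0.02,"wx":0,"wy":0,"wz":3.2,"grip":-1},{"dx":0,"dy":0,"dz":0.02,"wx":0,"wy":0,"wz":4,"grip":-1}]'>/dev/null; cat >> h.py <<'E'
def soc(tgt=0,h=.0182):
    s=r.observe();F=np.array(s['force']);M=np.array(s['wrist_torque']);R=Ro.from_quat(s['orientation']).as_matrix()
    print('F',[round(F@a,1) for a in(X,Y,n)],'Mn',round(M@n,2),'base',[round((s['eef_pos']+R[:,2]*.0432-SOC)@a*1000,1) for a in(X,Y,n)],'turn',np.degrees(np.arctan2(-R[:,1]@X*-1,R[:,1]@Y)).round(1),'w',s['gripper_width'],'clock',s['clock'],'j7',s['joints'][6])
E
python3 -c "
from h import *
st();soc()"
```

```text
22.83 pos [0.5599 0.0271 0.1348] z [-0.142 -0.478 -0.867] y [ 0.775 -0.598  0.203] F [-1.5  4.5  6.4] w 0.0119 ff 30.0 j [-0.8   0.64  0.61  1.71  0.1   1.16 -1.01]
F [np.float64(-0.1), np.float64(-2.7), np.float64(7.5)] Mn 0.08 base [np.float64(-0.3), np.float64(0.2), np.float64(-24.2)] turn 24.2 w 0.011887924694154754 clock 22.8333 j7 -1.0079897278517473
```

```bash
python3 -m pendant '[{"dx":0,"dy":0,"dz":0,"wx":0,"wy":0,"wz":0.9,"grip":-1},{"dx":0,"dy":0,"dz":0,"wx":0,"wy":0,"wz":1.8,"grip":-1},{"dx":0,"dy":0,"dz":0,"wx":0,"wy":0,"wz":2.7,"grip":-1},{"dx":0,"dy":0,"dz":0,"wx":0,"wy":0,"wz":3.6,"grip":-1},{"dx":0,"dy":0,"dz":0,"wx":0,"wy":0,"wz":4.5,"grip":-1}]'>/dev/null; python3 -c "
from h import *
st();soc()"
```

```text
23.25 pos [0.5598 0.0272 0.1347] z [-0.142 -0.478 -0.867] y [ 0.41  -0.825  0.388] F [-1.5  4.5  6.7] w 0.012 ff 30.0 j [-0.88  0.68  0.74  1.72  0.02  1.15 -1.4 ]
F [np.float64(-0.0), np.float64(-2.7), np.float64(7.7)] Mn 0.18 base [np.float64(-0.4), np.float64(0.1), np.float64(-24.2)] turn 51.2 w 0.011970996285252517 clock 23.25 j7 -1.397713558903242
```

```bash
python3 -m pendant '[{"dx":0,"dy":0,"dz":0,"wx":0,"wy":0,"wz":0.9,"grip":-1},{"dx":0,"dy":0,"dz":0,"wx":0,"wy":0,"wz":1.8,"grip":-1},{"dx":0,"dy":0,"dz":0,"wx":0,"wy":0,"wz":2.7,"grip":-1},{"dx":0,"dy":0,"dz":0,"wx":0,"wy":0,"wz":3.6,"grip":-1},{"dx":0,"dy":0,"dz":0,"wx":0,"wy":0,"wz":4.3,"grip":-1}]'>/dev/null; python3 -c "
from h import *
st();soc()"
```

```text
23.67 pos [0.5596 0.0278 0.1344] z [-0.143 -0.478 -0.867] y [-0.022 -0.874  0.485] F [-1.5  6.5  6.2] w 0.012 ff 30.0 j [-0.95  0.73  0.86  1.72 -0.07  1.15 -1.76]
F [np.float64(-2.0), np.float64(-3.3), np.float64(8.3)] Mn 0.17 base [np.float64(-1.1), np.float64(-0.3), np.float64(-24.3)] turn 77.0 w 0.011994321598037911 clock 23.6667 j7 -1.7582151899077885
```

```bash
python3 -m pendant '[{"dx":0,"dy":0,"dz":0,"wx":0,"wy":0,"wz":0.3,"grip":-1},{"dx":0,"dy":0,"dz":0,"wx":0,"wy":0,"wz":0.5,"grip":-1},{"dx":0,"dy":0,"dz":-0.05,"wx":0,"wy":0,"wz":0.5,"grip":-1},{"dx":0,"dy":0,"dz":-0.12,"wx":0,"wy":0,"wz":0.5,"grip":-1},{"dx":0,"dy":0,"dz":-0.2,"wx":0,"wy":0,"wz":0.5,"grip":-1}]'>/dev/null; python3 -c "
from h import *
st();soc()"
```

```text
24.08 pos [0.5602 0.03   0.1383] z [-0.143 -0.478 -0.867] y [-0.069 -0.869  0.49 ] F [-0.7  4.7  2.3] w 0.0117 ff 30.0 j [-0.96  0.73  0.88  1.72 -0.08  1.16 -1.8 ]
F [np.float64(-2.6), np.float64(-2.0), np.float64(4.2)] Mn 0.04 base [np.float64(-1.1), np.float64(-0.4), np.float64(-19.7)] turn 79.7 w 0.0117180294747853 clock 24.0833 j7 -1.7969535907524372
```

```bash
python3 -m pendant '[{"dx":0,"dy":0,"dz":0,"wx":0,"wy":0,"wz":0,"grip":-0.7},{"dx":0,"dy":0,"dz":0,"wx":0,"wy":0,"wz":0,"grip":-0.4},{"dx":0,"dy":0,"dz":0,"wx":0,"wy":0,"wz":0,"grip":-0.4},{"dx":0,"dy":0,"dz":0,"wx":0,"wy":0,"wz":0,"grip":-0.4},{"dx":0,"dy":0,"dz":0,"wx":0,"wy":0,"wz":0,"grip":-0.4}]'; python3 -c "
from h import *
st();soc()"
```

```text
clock: 24.5
eef_pos: [0.5603, 0.0281, 0.1386]
orientation: [0.964, -0.052, -0.061, 0.252]
force: [0.1, -1.1, 0.5]
gripper_width: 0.0261
finger_force: 0.0
24.5 pos [0.5603 0.0281 0.1386] z [-0.143 -0.48  -0.866] y [-0.071 -0.868  0.492] F [ 0.1 -1.1  0.5] w 0.0261 ff 0.0 j [-0.96  0.74  0.88  1.72 -0.08  1.16 -1.8 ]
F [np.float64(1.1), np.float64(0.4), np.float64(-0.0)] Mn 0.09 base [np.float64(0.7), np.float64(0.2), np.float64(-20.4)] turn 79.8 w 0.026113282326948914 clock 24.5 j7 -1.7969341347251515
```

Released with no load. I'll retreat along the axis and look.

```bash
python3 -m pendant '[{"dx":0,"dy":0,"dz":-0.5,"wx":0,"wy":0,"wz":0,"grip":-0.4},{"dx":0,"dy":0,"dz":-1.5,"wx":0,"wy":0,"wz":0,"grip":-0.4},{"dx":0,"dy":0,"dz":-2.8,"wx":0,"wy":0,"wz":0,"grip":-0.4},{"dx":0,"dy":0,"dz":-4.2,"wx":0,"wy":0,"wz":0,"grip":-0.4},{"dx":0,"dy":0,"dz":-5.6,"wx":0,"wy":0,"wz":0,"grip":-0.4}]'; python3 -m pendant '[{"dx":0,"dy":-0.8,"dz":-0.5,"wx":0,"wy":0,"wz":0,"grip":-0.4},{"dx":0,"dy":-1.8,"dz":-1,"wx":0,"wy":0,"wz":0,"grip":-0.4},{"dx":0,"dy":-2.8,"dz":-1,"wx":0,"wy":0,"wz":0,"grip":-0.4},{"dx":0,"dy":-3.6,"dz":-1,"wx":0,"wy":0,"wz":0,"grip":-0.4},{"dx":0,"dy":-3.6,"dz":-1,"wx":0,"wy":0,"wz":0,"grip":-0.4}]'>/dev/null;python3 -c "
from h import *
st();p,d,c=snap('scene','s8.png');t,d2,c2=snap('top','t8.png')
for nm,dd,cc in(('sc',d,c),('top',d2,c2)):
    P=(pts(dd,cc)-SOC).reshape(-1,3);L=np.c_[P@X,P@Y,P@n];k=(np.hypot(L[:,0],L[:,1])<.03)&(L[:,2]>.035)&(L[:,2]<.06);l=L[k]
    if len(l)>20:m=cv2.minAreaRect((l[:,:2]*1000).astype(np.float32));print(nm,len(l),m,np.percentile(l[:,2],[5,50,95]))
m=np.zeros((480,800,3),np.uint8);m[:,:400]=cv2.resize(p[130:250,190:290+0,::-1],(400,480),interpolation=2);m[:,400:]=cv2.resize(p[150:222,295:355,::-1],(400,480),interpolation=2);cv2.imwrite('pics/m7.png',m)"
```

```text
clock: 24.92
eef_pos: [0.5802, 0.0959, 0.2612]
orientation: [0.964, -0.052, -0.061, 0.252]
force: [1.3, 0.2, -0.2]
gripper_width: 0.0265
finger_force: 0.0
25.33 pos [0.5893 0.1902 0.2339] z [-0.144 -0.48  -0.865] y [-0.064 -0.868  0.492] F [-1.   1.4 -1.7] w 0.0261 ff 0.0 j [-1.06  0.77  0.88  1.36 -0.13  1.53 -1.91]
sc 94 ((-2.6701927185058594, 4.749103546142578), (14.75554084777832, 44.56754684448242), 9.78310775756836) [0.03695087 0.0454521  0.04890305]
top 198 ((1.3191300630569458, 1.4126605987548828), (13.765336036682129, 41.65570068359375), 11.027315139770508) [0.0368017  0.04840055 0.05140878]
```

View pics/m7.png

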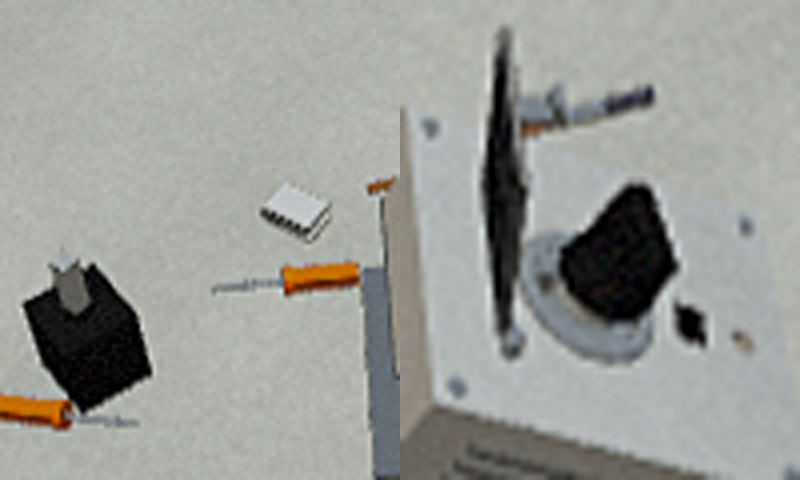

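The lamp's bar top is about 49 mm above the panel, so its base is about 19 mm below the mouth, and the bar is turned about 79°: locked. The pin stands home (left crop (68,280)), the cover is open and the gripper is clear.

```bash
python3 -m pendant '[{"dx":0,"dy":0,"dz":0,"wx":0,"wy":0,"wz":0,"grip":-0.4},{"dx":0,"dy":0,"dz":0,"wx":0,"wy":0,"wz":0,"grip":-0.4},{"dx":0,"dy":0,"dz":0,"wx":0,"wy":0,"wz":0,"grip":-0.4},{"dx":0,"dy":0,"dz":0,"wx":0,"wy":0,"wz":0,"grip":-0.4},{"dx":0,"dy":0,"dz":0,"wx":0,"wy":0,"wz":0,"grip":-0.4}]'>/dev/null; python3 -c "
from cell import r
print(r.close_job())"
```

```text
the job is handed in; nothing more can be done
None
```

The job is handed in at about 26 s of the 72 s allowed: the cover is open, the pin is back in its stand, and by depth measurement the lamp is locked (base about 19 mm below the mouth, turned about 79°); no verdict was returned.

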